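# Pin fob housings into the coding dock and start programming

## Robot

A 7-joint arm with a two-finger parallel gripper is mounted at the origin on the work surface. World frame = base frame: x ahead of the robot, y to its left, z up, the work surface at z = 0. Lengths are in m, angles in rad, forces in N, time in s.
With the tool pointing down it reaches from about 0.4 to 0.85 m from the base axis. Payload 10.4 kg.
Tool frame: the origin (TCP) lies at the very end of the fingers, on their centre line; the grasp point (between the pads) lies 19 mm behind it; z points along the fingers, y is the line along which they close (so a half turn about z gives the same grasp; the last joint's range is limited). The gripper opens to 85 mm and grips with 20 to 120 N. Pads are 22 mm wide; open, the fingers measure 114 mm over their backs; the gripper's body (76 mm by 85 mm) begins 54 mm behind the grasp point. The pads swing forward as they close: fully open they stand 13 mm farther back than shut.
Start: joints at [1.084, 0.332, -0.065, 1.46, 0.022, 1.35, -0.088], TCP at [0.28, -0.559, 0.231] pointing down, gripper open.
Joint ranges: [-2.6, 2.6], [-0.5, 2.12], [-1.47, 1.34], [0.16, 2.42], [-1.27, 4.41], [0.06, 2.06], [-2.6, 2.6]. Speed limits (rad/s): [2.22, 2.22, 2.79, 2.79, 3.14, 3.14, 3.14].

## Interface

Orientations are given as a unit quaternion [x, y, z, w].
In Python, from workcell import * gives the robot as it stands. The module is installed in compiled form; this text tells all that it offers.
- The arm moves only by the tool carry_out, never from a script. Its argument "motion" is a list of rows, each an object with "xyz": the shift along the tool's x, y, z in m, a list of three; "angular": the turn, a rotation vector about the tool's x, y, z in degrees, a list of three. A call has 1 to 12 rows; each row is the pose to reach, as a shift and turn from the pose commanded when the call began, along the tool's axes at that moment; what a row does not reach only later rows make up. A row lasts 1/10 s, in which the tool goes at most 50 mm and 8.59 degrees, less where a joint would pass 70% of its speed; a pose out of reach is approached as far as the arm can. A call with a gripper value outside its range is refused whole. "hand" is the opening, from 0 (shut) to 1 (fully open), set as the call begins (left out, the last holds). The fingers move at their own pace and stop on an object; "grip_force" is the grip in N (left out, the last holds). Time passes only in rows, so rows that repeat a pose let the fingers close. It gives the time, the measured TCP pose, the force, the opening and the grip force at its end, in the units of the state.
- get_obs(): the state, without advancing time (a new reading comes with each control period).
- camera(name): name is "side" or "top" or "wrist"; returns a dict with "img" (384x512x3 uint8, red, green, blue), "fx", "fy", "cx", "cy" (pixels), "extrinsics" (4x4, takes a point from camera to world coordinates). Camera axes: x right, y up, looking along -z (the intrinsics and any distortion apply to the point x, -y, -z); pixel columns grow to the right and rows downward; lengths in m; the calibration is good to about 2 mm. A picture is of the moment at which its call begins. There is no depth.
- hand_in(): hands the job in; it is judged then, once.
The state is a dict: "clock": time; "joint_pos": joint angles; "joint_velocities": joint speeds; "tau": joint torques, N m; "position": TCP position; "ee_rot": TCP orientation; "ft_force": force on the tool from outside, world axes, zero at the start; "torque": the same for the moment, N m; "grip_width": opening from 0.0 (shut) to 1.0 (fully open); "grasp_force": force on a finger pad.
Only numpy, scipy, OpenCV 4.12 (cv2) and the standard library are available. Lean on these libraries where they do the work, as an engineer would, in place of code of your own. Each camera call takes 0.05 s, during which the arm holds its last target. There are 200 camera calls.

## Task

Turn the programmer's dial to off (the round dot), then seat every red fob housing in a nest of its own in the coding dock, lug towards the robot, and lock each with a pin from the rack pushed fully home through the fob's eyelet into the dock. Once all are locked, turn the dial to the long bar mark to start programming. Leave any pin you do not need standing in the rack, and do not disturb the canister, pick tool, key ring or chip carrier.

Things in the scene. Friction and masses are not known exactly. Their poses are not given: they have to be found in the camera images.
- dock: grey coding dock fixed to the desk, block 130 x 270 x 24 mm (x, y, z), origin under its centre, three nests side by side along y, 85 mm apart, on its flat top. A seated fob lies flat on the top in a nest, its x along the dock's x (lug on the -x side, open, towards the robot), eyelet over the nest's hole, origin near dock x = -1 mm. Any fob fits any nest.
- hole0 (a point): mouth centre of nest 0's 10 mm pin hole, which goes right through the dock: dock x -42, y -85, z 24 mm. The nest's two aluminium side rails are 5 mm high, 6 mm thick, 42 mm apart inside (centred on the hole's y), from dock x -15 to 25 mm; its end stop, 5 mm high, from x 30 to 36 mm
- hole1 (a point): mouth centre of nest 1's 10 mm pin hole, which goes right through the dock: dock x -42, y 0, z 24 mm. The nest's two aluminium side rails are 5 mm high, 6 mm thick, 42 mm apart inside (centred on the hole's y), from dock x -15 to 25 mm; its end stop, 5 mm high, from x 30 to 36 mm
- hole2 (a point): mouth centre of nest 2's 10 mm pin hole, which goes right through the dock: dock x -42, y 85, z 24 mm. The nest's two aluminium side rails are 5 mm high, 6 mm thick, 42 mm apart inside (centred on the hole's y), from dock x -15 to 25 mm; its end stop, 5 mm high, from x 30 to 36 mm
- rack: aluminium pin rack fixed to the desk, block 170 x 44 x 34 mm (x, y, z), origin under its centre, three 8 mm through holes on its x axis, at x = -55, 0 and 55 mm, in which the pins stand. It stands left or right of the dock.
- programmer: grey programmer box fixed to the desk, 130 x 130 x 40 mm, origin under its centre, with the dial on top and a white scale round it (round dot = off at the box's +x; long bar = program, 2.0 rad clockwise from the dot; short ticks at 0.5, 1.0, 1.5, 2.5 rad). It stands on the other side from the rack.
- dial_top (a point): centre of the top of the dial's grip, on the vertical turning axis, 75 mm above the desk. The grip is a bar 46 mm long, 12 mm thick, 26 mm tall, on a disc of 48 mm diameter whose top is 49 mm above the desk
- dial (a joint): dial angle in rad, growing clockwise seen from above; stops at -0.4 and 2.9; friction 0.03 N m, stays where left. At 0 the bar grip lies along the programmer's x with its pointer end (white line) to +x, at the round dot (off); at 2.0 the pointer is at the long white bar (program)
- fob0: dark red fob housing (2 or 3 of fob0..2 present, an absent one reads None), lying buttons up. Body 56 x 38 x 18 mm (x, y, z), three black buttons on top; at its -x end a lug 26 mm long and wide, 12 mm high, with a vertical 9 mm eyelet 41 mm from the origin. Origin: centre of the underside of the 56 mm body. 60 g. May get knocked aside.
- fob1: dark red fob housing (2 or 3 of fob0..2 present, an absent one reads None), lying buttons up. Body 56 x 38 x 18 mm (x, y, z), three black buttons on top; at its -x end a lug 26 mm long and wide, 12 mm high, with a vertical 9 mm eyelet 41 mm from the origin. Origin: centre of the underside of the 56 mm body. 60 g. May get knocked aside.
- fob2: dark red fob housing (2 or 3 of fob0..2 present, an absent one reads None), lying buttons up. Body 56 x 38 x 18 mm (x, y, z), three black buttons on top; at its -x end a lug 26 mm long and wide, 12 mm high, with a vertical 9 mm eyelet 41 mm from the origin. Origin: centre of the underside of the 56 mm body. 60 g. May get knocked aside.
- eye0 (a point): lower mouth of the eyelet of fob0: on the hole's axis, level with the fob's underside
- eye1 (a point): lower mouth of the eyelet of fob1: on the hole's axis, level with the fob's underside
- eye2 (a point): lower mouth of the eyelet of fob2: on the hole's axis, level with the fob's underside
- pin0: locking pin: steel shank 6 mm diameter, 30 mm long, lowest 5 mm tapered; black cylindrical head 16 mm diameter, 30 mm tall. Origin at the lower tip, z towards the head. Starts upright in the rack, head resting on the rack's top, tip 4 mm above the desk. 30 g. All three pins are always present.
- pin1: locking pin: steel shank 6 mm diameter, 30 mm long, lowest 5 mm tapered; black cylindrical head 16 mm diameter, 30 mm tall. Origin at the lower tip, z towards the head. Starts upright in the rack, head resting on the rack's top, tip 4 mm above the desk. 30 g. All three pins are always present.
- pin2: locking pin: steel shank 6 mm diameter, 30 mm long, lowest 5 mm tapered; black cylindrical head 16 mm diameter, 30 mm tall. Origin at the lower tip, z towards the head. Starts upright in the rack, head resting on the rack's top, tip 4 mm above the desk. 30 g. All three pins are always present.
- canister: bystander: closed screw-top aluminium canister, 62 mm diameter, 78 mm tall, origin under its centre
- pick: bystander: pick tool lying along its x, black grip 80 mm long and 12 mm thick from x = -100 to -20 mm, steel tip to x = 62 mm; origin on the desk
- keyring: bystander: pewter key ring lying flat, 34 mm outside, 4 mm thick, origin under its centre
- carrier: bystander: grey plastic chip carrier, open tray 50 x 90 x 14 mm, origin under its centre

How it is judged:
By the outcome, as a careful person would: the job done as asked, in the order asked, and still so for the second after the job is handed in, with the robot touching nothing.
Of fob0, fob1, fob2 only 2 to 3 are there at a start; the rules pass over those that are not, and their reading is None.
At some moment in a run one of fob0, fob1, fob2 may be knocked a few centimetres aside while the robot is not near it.
It also fails if it takes over 210 s, if anything falls off the work surface, if the arm or the gripper's body presses on something with over 40 N, if the wrist force passes 120 N, or if a joint passes its speed limit or range.

## Working session

There is one attempt and no reset: what is moved stays moved. The work goes in short steps, Python scripts to look and compute and a tool call to move; the robot and the scene stay as the last step left them, time stands still between calls to the robot, and variables do not carry over. Pictures are saved under pics/ and viewed, at most 14 in all, crops included, and the job is handed in when it is done.

Besides the shell and the picture viewer there is one more tool, called after "Emit:" as name(argument=value, ...) on one line, values as JSON. carry_out: Moves the arm, as the interface text tells. Its arguments: {"type":"object","properties":{"motion":{"type":"array"},"hand":{"type":"number"},"grip_force":{"type":"number"}},"required":["motion"]}

```bash
mkdir -p pics; cat > h.py <<'E'
from workcell import *
import numpy as np, cv2, pickle
from scipy.spatial.transform import Rotation as R
def snap(n,f):
    c=camera(n); cv2.imwrite(f'pics/{f}.png',c['img'][:,:,::-1]); pickle.dump(c,open(f'pics/{f}.pkl','wb')); return c
def load(f): return pickle.load(open(f'pics/{f}.pkl','rb'))
def proj(c,P):
    P=np.atleast_2d(P); E=np.array(c['extrinsics']); q=(P-E[:3,3])@E[:3,:3]
    return np.c_[c['cx']+c['fx']*q[:,0]/-q[:,2], c['cy']+c['fy']*q[:,1]/q[:,2]]
def ray(c,u,v):
    E=np.array(c['extrinsics']); d=E[:3,:3]@np.array([(u-c['cx'])/c['fx'],-(v-c['cy'])/c['fy'],-1]); return E[:3,3],d
def atz(c,u,v,z):
    o,d=ray(c,u,v); return o+d*(z-o[2])/d[2]
def tri(*cuv):
    A=np.zeros((3,3));b=np.zeros(3)
    for c,u,v in cuv:
        o,d=ray(c,u,v); d=d/np.linalg.norm(d); M=np.eye(3)-np.outer(d,d); A+=M;b+=M@o
    return np.linalg.solve(A,b)
E
python3 - <<'E'
from h import *
for n in ['top','side','wrist']:
    c=snap(n,n+'0'); print(n,{k:v for k,v in c.items() if k!='img'})
a=load('top0')['img'];b=load('side0')['img']
print(get_obs())
E
```

```text
top {'fx': 387.20816608361855, 'fy': 387.20816608361855, 'cx': 258.58691573670757, 'cy': 192.02016170713893, 'extrinsics': array([[-0.0246345 ,  0.98878276, -0.14731527,  0.41499931],
       [-0.99895901, -0.03000694, -0.03435825, -0.01330901],
       [-0.03839332,  0.14631552,  0.98849265,  1.10837441],
       [ 0.        ,  0.        ,  0.        ,  1.        ]])}
side {'fx': 432.6273237645537, 'fy': 432.6273237645537, 'cx': 251.44125269616094, 'cy': 187.80789624992977, 'extrinsics': array([[-0.99853376,  0.03693281, -0.03957645,  0.54481798],
       [-0.05411036, -0.66007657,  0.74924695,  0.70085551],
       [ 0.0015483 ,  0.75028987,  0.66110719,  0.67497233],
       [ 0.        ,  0.        ,  0.        ,  1.        ]])}
wrist {'fx': 275.7209267570436, 'fy': 275.7209267570436, 'cx': 255.25293783420383, 'cy': 192.86149994715439, 'extrinsics': array([[ 0.44672413,  0.85478626,  0.26415526,  0.34786854],
       [-0.89467056,  0.42729121,  0.13033349, -0.52553301],
       [-0.00146394, -0.29455505,  0.95563339,  0.373267  ],
       [ 0.        ,  0.        ,  0.        ,  1.        ]])}
{'clock': 0.15, 'joint_pos': array([ 1.08438507,  0.33272868, -0.06473722,  1.46072567,  0.02158608,
        1.34988253, -0.08847523]), 'joint_velocities': array([ 0.00021644, -0.00187809,  0.0031024 , -0.00129715, -0.00140559,
       -0.00039072,  0.0017935 ]), 'tau': array([ 6.25452049e-04, -6.25822592e+01,  4.90655028e-02, -3.91849923e+01,
        1.63242279e-02,  7.50833860e-03,  1.63888973e-05]), 'position': array([ 0.27950418, -0.55871709,  0.2307084 ]), 'ee_rot': array([ 9.73221626e-01,  2.29868204e-01, -1.29274950e-04, -5.08686184e-04]), 'ft_force': array([ 0.90250719, -0.28522913, -0.13264393]), 'torque': array([ 0.02505704, -0.02190015,  0.00441452]), 'grasp_force': 0.0, 'grip_width': 0.9991073454964364}
```

View pics/top0.png

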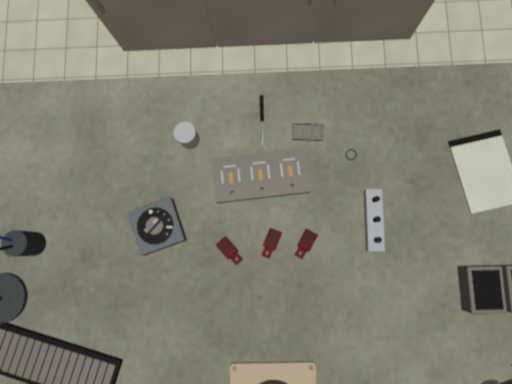

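View pics/side0.png

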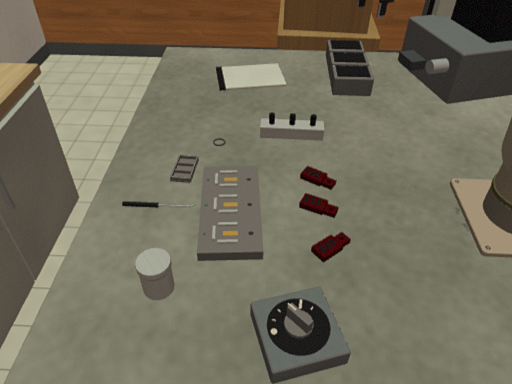

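```bash
python3 - <<'E'
from h import *
a=cv2.imread('pics/top0.png');b=cv2.imread('pics/side0.png')
r=lambda i,x0,y0,x1,y1,s:cv2.resize(i[y0:y1,x0:x1],None,fx=s,fy=s,interpolation=cv2.INTER_CUBIC)
cv2.imwrite('pics/A.png',np.hstack([r(a,205,145,325,270,4)[:500], np.zeros((500,20,3),np.uint8),r(a,125,190,190,260,4.6)[:500] if 0 else cv2.copyMakeBorder(r(a,125,190,190,260,4),0,220,0,0,cv2.BORDER_CONSTANT)]))
cv2.imwrite('pics/B.png',r(b,190,105,350,265,3.75))
E
```

```text
(no output)
```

View pics/A.png

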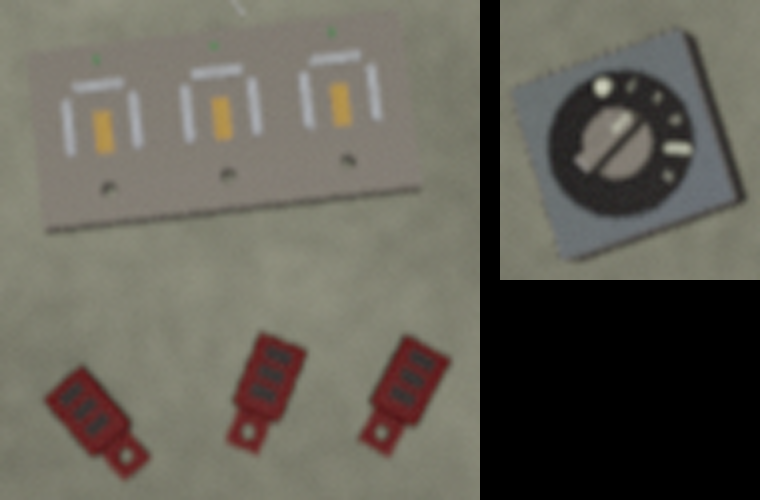

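View pics/B.png

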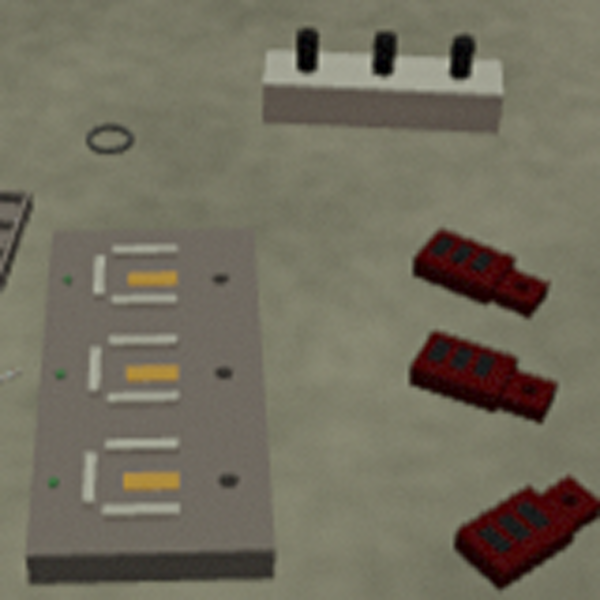

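```bash
python3 - <<'E'
from h import *
t=load('top0');s=load('side0')
T=lambda u,v:(t,(u+.5)/4-.5+205,(v+.5)/4-.5+145)
T2=lambda u,v:(t,(u-500+.5)/4-.5+125,(v+.5)/4-.5+190)
S=lambda u,v:(s,(u+.5)/3.75-.5+190,(v+.5)/3.75-.5+105)
P={'hole_l':(T(109,188),S(229,481)),'hole_m':(T(228,174),S(224,373)),'hole_r':(T(348,160),S(220,279)),
'cornA':(T(46,231),S(274,550)),'cornB':(T(420,188),S(254,232)),
'eyeL':(T(126,456),S(570,500)),'eyeM':(T(249,432),S(529,389)),'eyeR':(T(380,433),S(523,288)),
'dot':(T2(603,87),(s,274.5,331)),'bar':(T2(678,149),(s,300,304))}
for k,v in P.items():
    p=tri(*v); print(k,p.round(4),[ (proj(c,p)[0]-[u,w]).round(1) for c,u,w in v])
# fob tops far ends mid, z=.018
for n,e,b in [('L',(126,456),(67,386)),('M',(249,432),(283,342)),('R',(380,433),(428,347))]:
    E=atz(*T(*e),.012);B=atz(*T(*b),.018);d=B-E;print(n,E.round(4),B.round(4),np.degrees(np.arctan2(d[1],d[0])),np.hypot(*d[:2]))
for u,v in [(376,199),(376.5,219.5),(377.5,240)]: print(atz(t,u,v,.064))
for u,v in [(309,33),(385,36),(463,40)]: print(atz(*S(u,v),.064))
E
```

```text
hole_l [0.579  0.1005 0.0229] [array([-0. ,  0.4]), array([-0.6, -0.1])]
hole_m [0.5866 0.0156 0.0229] [array([-0. ,  0.4]), array([-0.5, -0.1])]
hole_r [ 0.594  -0.0697  0.0223] [array([-0. ,  0.4]), array([-0.5, -0.1])]
cornA [0.5514 0.146  0.0204] [array([ 0. , -0.1]), array([0.2, 0. ])]
cornB [ 0.5739 -0.1199  0.0203] [array([-0.,  0.]), array([-0., -0.])]
eyeL [0.3915 0.0926 0.0101] [array([-0. ,  0.1]), array([-0.2, -0. ])]
eyeM [0.4063 0.0059 0.0099] [array([-0.,  0.]), array([-0., -0.])]
eyeR [ 0.403  -0.0854  0.0104] [array([-0. ,  0.2]), array([-0.2, -0. ])]
dot [0.5277 0.3283 0.0405] [array([-0. ,  0.3]), array([-0.6, -0.1])]
bar [0.484  0.275  0.0396] [array([ 0., -0.]), array([0.1, 0. ])]
L [0.3919 0.0923 0.012 ] [0.4414 0.1325 0.018 ] 39.02984326033839 0.06375390061027456
M [0.4064 0.0058 0.012 ] [ 0.4681 -0.0198  0.018 ] -22.557826379129384 0.06687623023701914
R [ 0.4035 -0.0854  0.012 ] [ 0.462  -0.1208  0.018 ] -31.151084889357858 0.06837036377443814
[ 0.54208314 -0.29244328  0.064     ]
[ 0.48696944 -0.28998121  0.064     ]
[ 0.43266609 -0.28886632  0.064     ]
[ 0.54297806 -0.29280139  0.064     ]
[ 0.48932105 -0.29185724  0.064     ]
[ 0.43459026 -0.28967581  0.064     ]
```

```bash
cat >> h.py <<'E'
def go(x,y,z,yaw):
    o=get_obs(); r=R.from_quat(o['ee_rot']); M=r.as_matrix(); cy=np.degrees(np.arctan2(M[1,0],M[0,0]))
    print('t',round(o['clock'],2),'pos',o['position'].round(4),'yaw',cy.round(2),'tilt',np.degrees(np.arccos(-M[2,2])).round(2),'grip',round(o['grip_width'],3),'F',np.round(o['ft_force'],1))
    rt=R.from_euler('z',yaw,degrees=True)*R.from_quat([1,0,0,0])
    print('xyz',np.round(M.T@(np.array([x,y,z])-o['position']),4).tolist(),'ang',(r.inv()*rt).as_rotvec(degrees=True).round(2).tolist())
E
python3 -c "
from h import *
go(.488,-.291,.2,0)"
```

```text
t 0.15 pos [ 0.2795 -0.5587  0.2307] yaw 26.58 tilt 0.06 grip 0.999 F [ 0.9 -0.3 -0.1]
xyz [0.3062, -0.1461, 0.0309] ang [-0.06, 0.01, 26.58]
```

Emit:
carry_out(motion=[{"xyz": [0.306, -0.146, 0.03], "angular": [0, 0, 26.6]}, {"xyz": [0.306, -0.146, 0.03], "angular": [0, 0, 26.6]}, {"xyz": [0.306, -0.146, 0.03], "angular": [0, 0, 26.6]}, {"xyz": [0.306, -0.146, 0.03], "angular": [0, 0, 26.6]}, {"xyz": [0.306, -0.146, 0.03], "angular": [0, 0, 26.6]}, {"xyz": [0.306, -0.146, 0.03], "angular": [0, 0, 26.6]}, {"xyz": [0.306, -0.146, 0.03], "angular": [0, 0, 26.6]}, {"xyz": [0.306, -0.146, 0.03], "angular": [0, 0, 26.6]}, {"xyz": [0.306, -0.146, 0.03], "angular": [0, 0, 26.6]}, {"xyz": [0.306, -0.146, 0.03], "angular": [0, 0, 26.6]}, {"xyz": [0.306, -0.146, 0.03], "angular": [0, 0, 26.6]}, {"xyz": [0.306, -0.146, 0.03], "angular": [0, 0, 26.6]}])

```text
clock: 1.35
position: [0.4873, -0.2926, 0.2014]
ee_rot: [1.0, -0.001, -0.0, 0.0]
ft_force: [-0.4, -1.1, -1.4]
grip_width: 1.0
grasp_force: 0.0
```

```bash
python3 -c "
from h import *
snap('wrist','w_rack')
go(.55,.30,.2,0)
c=load('w_rack');print(c['extrinsics'].round(4).tolist())
for p in [(.434,-.2893,.064),(.4885,-.291,.064),(.5425,-.2926,.064)]: print(proj(c,p).round(1))
im=c['img'];g=im.max(2)
# dark head tops
n,l,st,ce=cv2.connectedComponentsWithStats((g<40).astype(np.uint8))
print([(st[i].tolist(),ce[i].round(1).tolist()) for i in range(1,n) if st[i,4]>60])"
```

```text
t 1.4 pos [ 0.4875 -0.2924  0.2014] yaw -0.12 tilt 0.01 grip 1.005 F [-1.2  0.5  0.5]
xyz [0.0613, -0.5925, 0.0013] ang [0.01, -0.0, -0.12]
[[-0.0032, 0.9556, 0.2946, 0.5636], [-1.0, -0.0031, -0.0007, -0.2931], [0.0002, -0.2946, 0.9556, 0.3441], [0.0, 0.0, 0.0, 1.0]]
[[252.2 230.1]]
[[253.4 182.6]]
[[254.8 130.1]]
[([26, 181, 31, 60, 287], [45.7, 203.6]), ([108, 184, 26, 17, 81], [121.2, 191.0]), ([26, 191, 13, 9, 67], [32.0, 195.2]), ([24, 201, 13, 9, 64], [30.1, 205.0]), ([22, 211, 13, 8, 63], [28.0, 214.6]), ([249, 214, 12, 12, 96], [254.9, 219.2]), ([0, 243, 512, 141, 31841], [261.6, 337.0]), ([363, 253, 16, 14, 72], [370.6, 260.0]), ([389, 347, 14, 30, 153], [395.5, 359.3]), ([109, 348, 11, 27, 130], [114.4, 358.6])]
```

View pics/w_rack.png

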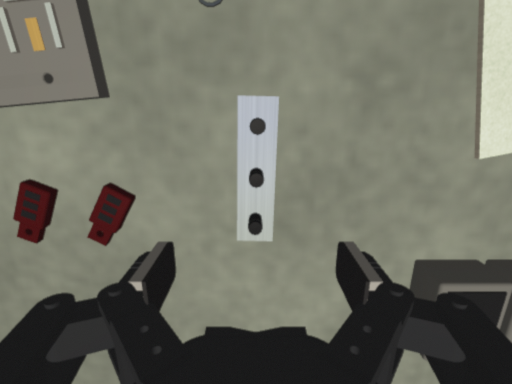

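Emit:
carry_out(motion=[{"xyz": [0.0, -0.6, 0.0], "angular": [0, 0, 0]}, {"xyz": [0.0, -0.6, 0.0], "angular": [0, 0, 0]}, {"xyz": [0.0, -0.6, 0.0], "angular": [0, 0, 0]}, {"xyz": [0.0, -0.6, 0.0], "angular": [0, 0, 0]}, {"xyz": [0.0, -0.6, 0.0], "angular": [0, 0, 0]}, {"xyz": [0.0, -0.6, 0.0], "angular": [0, 0, 0]}, {"xyz": [0.0, -0.6, 0.0], "angular": [0, 0, 0]}, {"xyz": [0.0, -0.6, 0.0], "angular": [0, 0, 0]}, {"xyz": [0.0, -0.6, 0.0], "angular": [0, 0, 0]}, {"xyz": [0.0, -0.6, 0.0], "angular": [0, 0, 0]}, {"xyz": [0.0, -0.6, 0.0], "angular": [0, 0, 0]}, {"xyz": [0.0, -0.6, 0.0], "angular": [0, 0, 0]}])

```text
clock: 2.6
position: [0.4885, 0.3098, 0.2015]
ee_rot: [1.0, -0.001, 0.0, 0.0]
ft_force: [0.7, -0.4, -0.2]
grip_width: 0.998
grasp_force: 0.0
```

Emit:
carry_out(motion=[{"xyz": [0.0, 0, 0.0], "angular": [0, 0, 0]}, {"xyz": [0.0, 0, 0.0], "angular": [0, 0, 0]}, {"xyz": [0.0, 0, 0.0], "angular": [0, 0, 0]}])

```text
clock: 2.9
position: [0.4889, 0.3069, 0.2012]
ee_rot: [1.0, -0.001, 0.0, 0.0]
ft_force: [0.0, 0.6, 0.6]
grip_width: 0.996
grasp_force: 0.0
```

```bash
python3 -c "
from h import *
c=snap('wrist','w_dial')
go(.49,.31,.2,0)
im=cv2.imread('pics/w_dial.png'); x0,y0=int(proj(c,(.49,.315,.05))[0][0])-75,int(proj(c,(.49,.315,.05))[0][1])-75
print(x0,y0)
cv2.imwrite('pics/w_dial_c.png',cv2.resize(im[max(y0,0):y0+150,max(x0,0):x0+150],None,fx=4,fy=4,interpolation=cv2.INTER_CUBIC))"
```

```text
t 2.95 pos [0.4891 0.3067 0.2013] yaw -0.17 tilt 0.06 grip 0.997 F [-0.1  0.7 -0.1]
xyz [0.0009, -0.0033, 0.0013] ang [0.06, -0.03, -0.17]
172 104
```

View pics/w_dial_c.png

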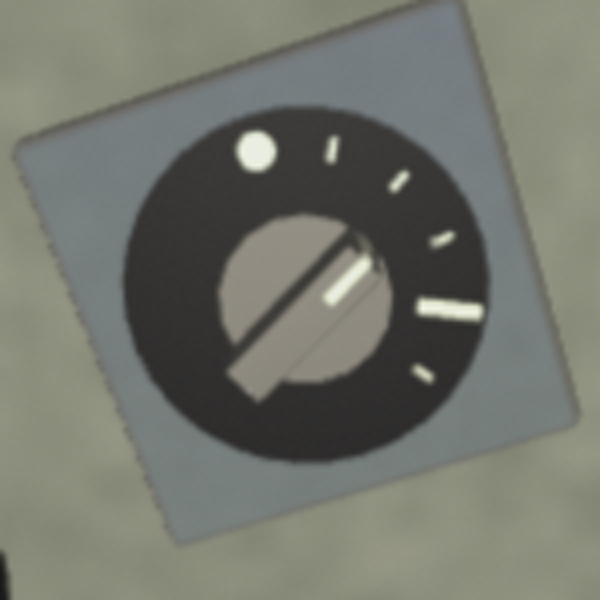

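```bash
python3 -c "
from h import *
c=load('w_dial');W=lambda u,v:(c,(u+.5)/4-.5+172,(v+.5)/4-.5+104)
d=atz(*W(256,151),.040);b=atz(*W(450,309),.040);disc=atz(*W(305,298),.049);sc=atz(*W(307,284),.040)
p=[atz(*W(*q),.075) for q in [(243,387),(328,302),(368,262)]]
t=load('top0');print('dot tri',tri(W(256,151),(t,(103.5)/4-.5+125,87.5/4-.5+190)).round(4))
print(d,b,disc,sc,*p)
a=lambda v:np.degrees(np.arctan2(v[1],v[0]))
for C in (disc,sc): print('dot dir',a(d-C),'bar dir',a(b-C),'rdot',np.linalg.norm((d-C)[:2]))
print('ptr',a(p[2]-p[0]),'cen by end',p[0][:2]+.023*(p[2]-p[0])[:2]/np.linalg.norm((p[2]-p[0])[:2]))
cs=[atz(*W(*q),.040) for q in [(462,2),(578,424),(182,545),(18,150)]];print('box c',np.mean(cs,0),a(cs[0]-cs[1]),a(cs[0]-cs[3]),a(cs[3]-cs[2]),np.linalg.norm(cs[0]-cs[1]))
"
```

```text
dot tri [0.5295 0.3285 0.0377]
[0.53036867 0.32782064 0.04      ] [0.48572038 0.27371004 0.04      ] [0.49133464 0.31467384 0.049     ] [0.49314975 0.31431111 0.04      ] [0.47433785 0.33016464 0.075     ] [0.4967927  0.30819422 0.075     ] [0.50700126 0.29820589 0.075     ]
dot dir 18.613700235858666 bar dir -97.80399469732349 rdot 0.041188519596642034
dot dir 19.949613806334675 bar dir -100.36952215269085 rdot 0.03959488838656349
ptr -44.375258343809726 cen by end [0.49077767 0.31407948]
box c [0.49056705 0.31345831 0.04      ] 17.71030714563882 -72.39558758280745 18.346646576843064 0.1240339386231122
```

```bash
python3 -c "
from h import *
go(.491,.314,.13,135.6)"
```

```text
t 2.95 pos [0.4891 0.3067 0.2013] yaw -0.17 tilt 0.06 grip 0.997 F [-0.1  0.7 -0.1]
xyz [0.0019, -0.0074, 0.0713] ang [0.06, 0.05, -135.77]
```

Emit:
carry_out(hand=0.5, motion=[{"xyz": [0.002, -0.0074, 0.03], "angular": [0, 0, -135.8]}, {"xyz": [0.002, -0.0074, 0.03], "angular": [0, 0, -135.8]}, {"xyz": [0.002, -0.0074, 0.03], "angular": [0, 0, -135.8]}, {"xyz": [0.002, -0.0074, 0.03], "angular": [0, 0, -135.8]}, {"xyz": [0.002, -0.0074, 0.03], "angular": [0, 0, -135.8]}, {"xyz": [0.002, -0.0074, 0.03], "angular": [0, 0, -135.8]}, {"xyz": [0.002, -0.0074, 0.03], "angular": [0, 0, -135.8]}, {"xyz": [0.002, -0.0074, 0.03], "angular": [0, 0, -135.8]}, {"xyz": [0.002, -0.0074, 0.03], "angular": [0, 0, -135.8]}, {"xyz": [0.002, -0.0074, 0.03], "angular": [0, 0, -135.8]}, {"xyz": [0.002, -0.0074, 0.03], "angular": [0, 0, -135.8]}, {"xyz": [0.002, -0.0074, 0.03], "angular": [0, 0, -135.8]}])

```text
clock: 4.15
position: [0.4911, 0.3139, 0.1714]
ee_rot: [0.62, 0.784, -0.0, 0.001]
ft_force: [0.1, 0.1, 0.3]
grip_width: 0.499
grasp_force: 0.0
```

```bash
python3 -c "
from h import *
go(.491,.314,.10,135.6)"
```

```text
t 4.15 pos [0.4911 0.3139 0.1714] yaw 103.3 tilt 0.08 grip 0.499 F [0.1 0.1 0.3]
xyz [0.0002, -0.0001, 0.0714] ang [0.01, 0.08, -32.3]
```

Emit:
carry_out(motion=[{"xyz": [0, 0, 0.03], "angular": [0, 0, -32.3]}, {"xyz": [0, 0, 0.03], "angular": [0, 0, -32.3]}, {"xyz": [0, 0, 0.03], "angular": [0, 0, -32.3]}, {"xyz": [0, 0, 0.03], "angular": [0, 0, -32.3]}, {"xyz": [0, 0, 0.03], "angular": [0, 0, -32.3]}, {"xyz": [0, 0, 0.03], "angular": [0, 0, -32.3]}])

```text
clock: 4.75
position: [0.4908, 0.3147, 0.1413]
ee_rot: [0.382, 0.924, -0.0, 0.0]
ft_force: [0.1, -0.1, -1.1]
grip_width: 0.502
grasp_force: 0.0
```

```bash
python3 -c "
from h import *
c=snap('wrist','w_dial2')
go(.491,.314,.054,135.6)
im=cv2.imread('pics/w_dial2.png'); p=proj(c,(.491,.314,.075))[0];print(p)
x0,y0=int(p[0])-75,int(p[1])-75
print(x0,y0)
cv2.imwrite('pics/w_dial2_c.png',cv2.resize(im[max(y0,0):y0+150,max(x0,0):x0+150],None,fx=4,fy=4,interpolation=cv2.INTER_CUBIC))"
```

```text
t 4.8 pos [0.4907 0.315  0.1414] yaw 135.14 tilt 0.04 grip 0.5 F [ 0.4 -0.5 -0. ]
xyz [-0.0008, -0.0005, 0.0874] ang [-0.01, 0.04, -0.46]
[254.15902339 205.14338011]
179 130
```

View pics/w_dial2_c.png

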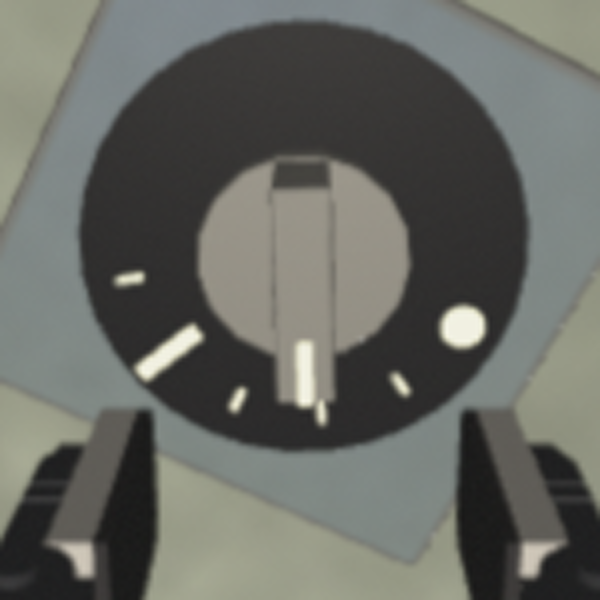

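Emit:
carry_out(motion=[{"xyz": [-0.001, 0, 0.045], "angular": [0, 0, 0]}, {"xyz": [-0.001, 0, 0.07], "angular": [0, 0, 0]}, {"xyz": [-0.001, 0, 0.086], "angular": [0, 0, 0]}, {"xyz": [-0.001, 0, 0.086], "angular": [0, 0, 0]}, {"xyz": [-0.001, 0, 0.086], "angular": [0, 0, 0]}])

```text
clock: 5.3
position: [0.4913, 0.3156, 0.0563]
ee_rot: [0.38, 0.925, 0.0, 0.0]
ft_force: [0.2, 0.1, 0.2]
grip_width: 0.5
grasp_force: 0.0
```

Emit:
carry_out(hand=0, grip_force=30, motion=[{"xyz": [0, 0, 0], "angular": [0, 0, 0]}, {"xyz": [0, 0, 0], "angular": [0, 0, 0]}, {"xyz": [0, 0, 0], "angular": [0, 0, 0]}, {"xyz": [0, 0, 0], "angular": [0, 0, 0]}, {"xyz": [0, 0, 0], "angular": [0, 0, 0]}, {"xyz": [0, 0, 0], "angular": [0, 0, 0]}])

```text
clock: 5.9
position: [0.4905, 0.3145, 0.0565]
ee_rot: [0.38, 0.925, -0.001, 0.0]
ft_force: [-7.3, -6.8, 11.9]
grip_width: 0.128
grasp_force: 31.6
```

Emit:
carry_out(motion=[{"xyz": [0, 0, 0], "angular": [0, 0, -7]}, {"xyz": [0, 0, 0], "angular": [0, 0, -14]}, {"xyz": [0, 0, 0], "angular": [0, 0, -21]}, {"xyz": [0, 0, 0], "angular": [0, 0, -28]}, {"xyz": [0, 0, 0], "angular": [0, 0, -35]}, {"xyz": [0, 0, 0], "angular": [0, 0, -42]}, {"xyz": [0, 0, 0], "angular": [0, 0, -49]}, {"xyz": [0, 0, 0], "angular": [0, 0, -56]}, {"xyz": [0, 0, 0], "angular": [0, 0, -62]}, {"xyz": [0, 0, 0], "angular": [0, 0, -62.9]}, {"xyz": [0, 0, 0], "angular": [0, 0, -62.9]}, {"xyz": [0, 0, 0], "angular": [0, 0, -62.9]}])

```text
clock: 7.1
position: [0.4905, 0.3154, 0.0566]
ee_rot: [-0.159, 0.987, -0.0, -0.0]
ft_force: [-5.5, -3.4, 9.2]
grip_width: 0.135
grasp_force: 31.2
```

Emit:
carry_out(hand=0.4, motion=[{"xyz": [0, 0, 0], "angular": [0, 0, 0]}, {"xyz": [0, 0, 0], "angular": [0, 0, 0]}, {"xyz": [0, 0, 0], "angular": [0, 0, 0]}])

```text
clock: 7.4
position: [0.4913, 0.3151, 0.0555]
ee_rot: [-0.159, 0.987, -0.0, 0.0]
ft_force: [-0.5, -0.2, 0.2]
grip_width: 0.396
grasp_force: 0.0
```

Emit:
carry_out(motion=[{"xyz": [0, 0, -0.03], "angular": [0, 0, 0]}, {"xyz": [0, 0, -0.07], "angular": [0, 0, 0]}, {"xyz": [0, 0, -0.1], "angular": [0, 0, 0]}, {"xyz": [0, 0, -0.1], "angular": [0, 0, 0]}, {"xyz": [0, 0, -0.1], "angular": [0, 0, 0]}])

```text
clock: 7.9
position: [0.4913, 0.3151, 0.1555]
ee_rot: [-0.159, 0.987, -0.0, 0.001]
ft_force: [-0.5, -0.9, -0.3]
grip_width: 0.397
grasp_force: 0.0
```

```bash
python3 -c "
from h import *
c=snap('wrist','w_dial3')
go(.4238,.1181,.2,39)
im=cv2.imread('pics/w_dial3.png'); p=proj(c,(.491,.314,.075))[0];print(p)
x0,y0=int(p[0])-75,int(p[1])-75
print(x0,y0)
cv2.imwrite('pics/w_dial3_c.png',cv2.resize(im[max(y0,0):y0+150,max(x0,0):x0+150],None,fx=4,fy=4,interpolation=cv2.INTER_CUBIC))"
```

```text
t 7.95 pos [0.491  0.3147 0.1546] yaw -161.71 tilt 0.04 grip 0.399 F [-0.2 -0.2 -0.8]
xyz [0.1255, -0.1657, -0.0452] ang [-0.04, 0.05, 159.29]
[254.91018829 198.10109588]
179 123
```

View pics/w_dial3_c.png

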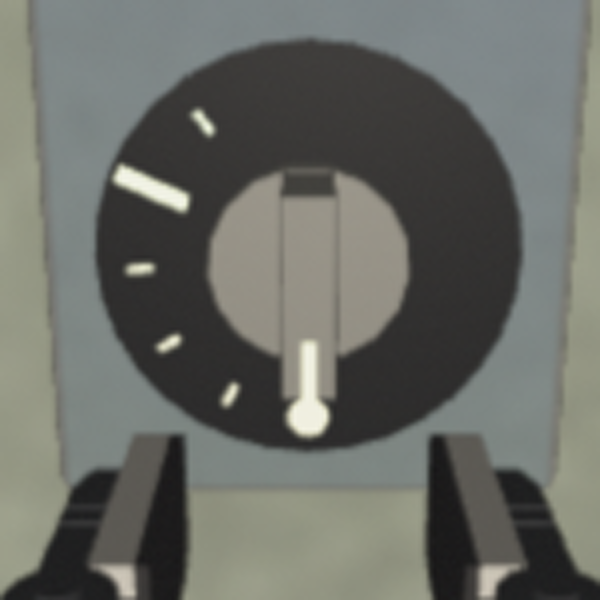

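Emit:
carry_out(hand=0.75, motion=[{"xyz": [0.1255, -0.1657, -0.03], "angular": [0, 0, -20.7]}, {"xyz": [0.1255, -0.1657, -0.03], "angular": [0, 0, -20.7]}, {"xyz": [0.1255, -0.1657, -0.03], "angular": [0, 0, -20.7]}, {"xyz": [0.1255, -0.1657, -0.03], "angular": [0, 0, -20.7]}, {"xyz": [0.1255, -0.1657, -0.03], "angular": [0, 0, -20.7]}, {"xyz": [0.1255, -0.1657, -0.03], "angular": [0, 0, -20.7]}, {"xyz": [0.1255, -0.1657, -0.03], "angular": [0, 0, -20.7]}, {"xyz": [0.1255, -0.1657, -0.03], "angular": [0, 0, -20.7]}])

```text
clock: 8.75
position: [0.4238, 0.1182, 0.185]
ee_rot: [-0.333, 0.943, -0.0, -0.0]
ft_force: [0.1, -0.6, -0.4]
grip_width: 0.748
grasp_force: 0.0
```

```bash
cat >> h.py <<'E'
def fobs(c,show=True):
    """fob poses from a camera image: red mask -> min-area shape, eyelet side by lug"""
    im=c['img'].astype(int); m=((im[...,0]>1.8*im[...,1]+8)&(im[...,0]>1.8*im[...,2]+8)).astype(np.uint8)
    m=cv2.morphologyEx(m,cv2.MORPH_CLOSE,np.ones((9,9),np.uint8))
    n,l,st,ce=cv2.connectedComponentsWithStats(m); out=[]
    for i in range(1,n):
        if st[i,4]<80: continue
        x,y,w,h=st[i,:4]
        edge=x<=0 or y<=0 or x+w>=512 or y+h>=384
        ys,xs=np.nonzero(l==i); out.append((st[i].tolist(),edge,np.c_[xs,ys]))
    return out
# model silhouette fit: project fob solid outline, maximise IoU with mask
def fitfob(c,pts,x0,z0=0.0):
    from scipy.optimize import minimize
    from scipy.spatial import ConvexHull
    H,W=c['img'].shape[:2]; s=4
    u0=pts.min(0)-15; sz=((pts.max(0)-pts.min(0)+31)*s)
    M=np.zeros((sz[1],sz[0]),np.uint8)
    k=np.zeros((H,W),np.uint8); k[pts[:,1],pts[:,0]]=1
    sub=k[max(u0[1],0):u0[1]+sz[1]//s,max(u0[0],0):u0[0]+sz[0]//s]; u0=np.maximum(u0,0)
    M=cv2.resize(sub*255,None,fx=s,fy=s,interpolation=cv2.INTER_LINEAR)>127
    def box(xa,xb,w,h): return np.array([[x,y,z] for x in(xa,xb) for y in(-w,w) for z in(0,h)])
    B=[box(-.028,.028,.019,.018),box(-.054,-.028,.013,.012)]
    def cost(p):
        I=np.zeros(M.shape,np.uint8); r=np.array([[np.cos(p[2]),-np.sin(p[2])],[np.sin(p[2]),np.cos(p[2])]])
        for b in B:
            P=np.c_[b[:,:2]@r.T+p[:2],b[:,2]+z0]; q=(proj(c,P)-u0+.5)*s-.5
            cv2.fillConvexPoly(I,cv2.convexHull(np.round(q*16).astype(np.int32).reshape(-1,1,2)),1,shift=4)
        I=I>0
        return 1-(I&M).sum()/(I|M).sum()
    best=None
    for d in [0]:
        r=minimize(cost,x0,method='Nelder-Mead',options=dict(initial_simplex=[x0,x0+np.array([.006,0,0]),x0+np.array([0,.006,0]),x0+np.array([0,0,.12])],xatol=1e-5,fatol=1e-5))
        r=minimize(cost,r.x,method='Nelder-Mead',options=dict(initial_simplex=[r.x,r.x+np.array([.003,0,0]),r.x+np.array([0,.003,0]),r.x+np.array([0,0,.06])],xatol=1e-5,fatol=1e-5))
    return r.x,r.fun
E
python3 - <<'E'
from h import *
t=snap('top','top1'); c=snap('wrist','w1')
G={'L':np.array([.4238,.1181,np.radians(39)]),'M':np.array([.4443,-.0099,np.radians(-22.5)]),'R':np.array([.4386,-.1066,np.radians(-31)])}
for nm,cam in [('top0',load('top0')),('side0',load('side0')),('top1',t),('w1',c)]:
    for st,e,p in fobs(cam):
        o=[atz(cam,*p.mean(0),.01)[:2]];k=min(G,key=lambda k:np.linalg.norm(G[k][:2]-o[0]))
        x,f=fitfob(cam,p,G[k]); print(nm,k,st,e,x[:2].round(4),np.degrees(x[2]).round(1),round(f,3))
E
```

```text
top0 M [263, 229, 18, 29, 286] False [ 0.4434 -0.0082] -21.4 0.228
top0 R [296, 230, 21, 28, 293] False [ 0.4378 -0.1061] -27.9 0.238
top0 L [217, 238, 25, 26, 295] False [0.4237 0.119 ] 41.4 0.23
side0 R [301, 167, 35, 22, 395] False [ 0.4401 -0.1082] -28.7 0.24
side0 M [300, 194, 38, 23, 478] False [ 0.4455 -0.0076] -17.5 0.219
side0 L [312, 233, 38, 28, 577] False [0.4205 0.1185] 44.0 0.196
top1 M [263, 229, 18, 29, 286] False [ 0.4434 -0.0082] -21.4 0.228
top1 R [296, 230, 21, 28, 295] False [ 0.4391 -0.1058] -28.9 0.232
top1 L [227, 243, 15, 21, 157] False [0.4212 0.1195] 42.3 0.59
w1 R [42, 20, 88, 59, 3129] False [ 0.4398 -0.1062] -29.9 0.152
w1 M [123, 85, 78, 58, 2335] False [ 0.4457 -0.0099] -24.9 0.137
w1 L [239, 129, 32, 69, 1787] False [0.4262 0.1195] 39.7 0.176
```

```bash
python3 - <<'E'
import re
s=open('h.py').read()
s=s.replace("m=((im[...,0]>1.8*im[...,1]+8)&(im[...,0]>1.8*im[...,2]+8)).astype(np.uint8)","m=((im[...,0]>1.35*im[...,1]+4)&(im[...,0]>1.35*im[...,2]+4)).astype(np.uint8)").replace("np.ones((9,9)","np.ones((K,K)").replace("    n,l,st,ce=cv2.connectedComponentsWithStats(m); out=[]","    for q in cv2.findContours(m,cv2.RETR_EXTERNAL,cv2.CHAIN_APPROX_NONE)[0]: cv2.drawContours(m,[q],-1,1,-1)\n    n,l,st,ce=cv2.connectedComponentsWithStats(m); out=[]").replace("def fobs(c,show=True)","def fobs(c,K=5)")
s+='''
G={'L':np.array([.4238,.1181,np.radians(39)]),'M':np.array([.4443,-.0099,np.radians(-22.5)]),'R':np.array([.4386,-.1066,np.radians(-31)])}
def rep(nm,cam,K=5):
    for st,e,p in fobs(cam,K):
        o=atz(cam,*p.mean(0),.01)[:2];k=min(G,key=lambda k:np.linalg.norm(G[k][:2]-o))
        x0=np.r_[o,G[k][2]]; x,f=fitfob(cam,p,x0); print(nm,k,st,e,x[:2].round(4),np.degrees(x[2]).round(1),round(f,3))
'''
open('h.py','w').write(s)
from h import *
for n in ['top0','side0','top1','w1']: rep(n,load(n),3 if n!='w1' else 5)
E
```

```text
top0 M [262, 229, 19, 29, 321] False [ 0.4446 -0.0098] -23.7 0.136
top0 R [295, 229, 22, 30, 329] False [ 0.4397 -0.1076] -30.7 0.146
top0 L [217, 237, 25, 28, 326] False [0.423  0.1188] 41.7 0.149
side0 R [33, 0, 392, 51, 15717] True [ 0.5006 -0.8876] -25.2 0.988
side0 R [301, 167, 35, 22, 418] False [ 0.4399 -0.1057] -26.8 0.198
side0 M [300, 194, 38, 23, 497] False [ 0.4433 -0.0099] -23.6 0.19
side0 L [312, 232, 38, 30, 610] False [0.4214 0.1192] 43.0 0.151
top1 M [262, 229, 19, 29, 321] False [ 0.4439 -0.0103] -25.1 0.135
top1 R [295, 229, 22, 30, 330] False [ 0.4389 -0.1073] -31.2 0.141
top1 L [226, 242, 16, 23, 191] False [0.4073 0.1055] 38.9 0.504
w1 R [41, 19, 90, 61, 3243] False [ 0.4411 -0.1069] -29.2 0.122
w1 M [123, 84, 79, 60, 2417] False [ 0.4458 -0.01  ] -23.9 0.107
w1 L [239, 128, 32, 71, 1997] False [0.4255 0.1184] 39.6 0.081
```

```bash
python3 -c "
from h import *
go(.4253,.1184,.006,219.6)"
```

```text
t 8.85 pos [0.4237 0.1195 0.1851] yaw -140.89 tilt 0.1 grip 0.745 F [-0.2  0.1  0.4]
xyz [-0.0004, -0.0022, 0.1791] ang [0.1, 0.03, -0.49]
```

```bash
cat >> h.py <<'E'
import json
def did(dx,dy,dz,a):
    x,y,z,w=json.load(open('pose.json')); t=np.radians(w)
    p=[x+dx*np.cos(t)+dy*np.sin(t),y+dx*np.sin(t)-dy*np.cos(t),z-dz,w-a]; json.dump(p,open('pose.json','w')); return p
def plan(x,y,z,yaw):
    a,b,c,w=json.load(open('pose.json')); t=np.radians(w); d=np.array([x-a,y-b]); o=get_obs()
    M=R.from_quat(o['ee_rot']).as_matrix()
    print('t',round(o['clock'],2),'cmd',np.round([a,b,c,w],4),'meas',o['position'].round(4),np.degrees(np.arctan2(M[1,0],M[0,0])).round(1)%360,'grip',round(o['grip_width'],3),'F',np.round(o['ft_force'],1))
    print('MOVE',[round(d[0]*np.cos(t)+d[1]*np.sin(t),4),round(d[0]*np.sin(t)-d[1]*np.cos(t),4),round(c-z,4)],'ang z',round((w-yaw+180)%360-180,2))
E
python3 -c "
from h import *
json.dump([.4239,.1184,.1852,218.97],open('pose.json','w'))
plan(.4254,.1184,.006,219.6)"
```

```text
t 8.85 cmd [4.2390e-01 1.1840e-01 1.8520e-01 2.1897e+02] meas [0.4237 0.1195 0.1851] 219.1 grip 0.745 F [-0.2  0.1  0.4]
MOVE [np.float64(-0.0012), np.float64(-0.0009), 0.1792] ang z -0.63
```

Emit:
carry_out(motion=[{"xyz": [-0.001, -0.001, 0.05], "angular": [0, 0, -0.6]}, {"xyz": [-0.001, -0.001, 0.1], "angular": [0, 0, -0.6]}, {"xyz": [-0.001, -0.001, 0.14], "angular": [0, 0, -0.6]}, {"xyz": [-0.001, -0.001, 0.165], "angular": [0, 0, -0.6]}, {"xyz": [-0.001, -0.001, 0.179], "angular": [0, 0, -0.6]}, {"xyz": [-0.001, -0.001, 0.179], "angular": [0, 0, -0.6]}, {"xyz": [-0.001, -0.001, 0.179], "angular": [0, 0, -0.6]}])

```text
clock: 9.55
position: [0.425, 0.1199, 0.0062]
ee_rot: [-0.34, 0.94, 0.001, -0.0]
ft_force: [-0.8, -0.5, 0.0]
grip_width: 0.754
grasp_force: 0.0
```

Emit:
carry_out(hand=0, grip_force=40, motion=[{"xyz": [0, 0, 0], "angular": [0, 0, 0]}, {"xyz": [0, 0, 0], "angular": [0, 0, 0]}, {"xyz": [0, 0, 0], "angular": [0, 0, 0]}, {"xyz": [0, 0, 0], "angular": [0, 0, 0]}, {"xyz": [0, 0, 0], "angular": [0, 0, 0]}])

```text
clock: 10.05
position: [0.426, 0.1186, 0.0072]
ee_rot: [-0.339, 0.941, -0.0, 0.001]
ft_force: [-1.5, 0.9, 5.8]
grip_width: 0.432
grasp_force: 40.1
```

Emit:
carry_out(motion=[{"xyz": [0, 0, -0.03], "angular": [0, 0, 0]}, {"xyz": [0, 0, -0.08], "angular": [0, 0, 0]}, {"xyz": [0, 0, -0.1], "angular": [0, 0, 0]}, {"xyz": [0, 0, -0.1], "angular": [0, 0, 0]}])

```text
clock: 10.45
position: [0.4272, 0.1183, 0.109]
ee_rot: [-0.338, 0.941, -0.002, 0.002]
ft_force: [1.3, -1.1, -1.3]
grip_width: 0.433
grasp_force: 40.8
```

```bash
python3 -c "
from h import *
did(-.001,-.001,.079,-.6)
c=snap('wrist','w2')
y=5.04;r=np.radians(y);ux=np.array([np.cos(r),np.sin(r)])
o=np.array([.579,.1005])+.041*ux; print(o)
plan(o[0]-.03*ux[0],o[1]-.03*ux[1],.105,180+y)
for st,e,p in fobs(c): print(st)
x,f=fitfob(c,max(fobs(c),key=lambda q:q[0][4])[2],np.array([.4254,.1184,np.radians(39.6)]),z0=.1);print(x,np.degrees(x[2]),f)
"
```

```text
[0.61984148 0.1041019 ]
t 10.5 cmd [4.2530e-01 1.1830e-01 1.0620e-01 2.1957e+02] meas [0.4263 0.1177 0.1074] 219.5 grip 0.43 F [ 0.1 -0.4 -0.7]
MOVE [np.float64(-0.1162), np.float64(-0.1178), 0.0012] ang z 34.53
[0, 0, 96, 65, 4221]
[84, 71, 106, 80, 4362]
[220, 148, 72, 146, 9099]
[0.42800276 0.1177766  0.68271318] 39.116583682159465 0.04565844700944388
```

Emit:
carry_out(motion=[{"xyz": [-0.142, -0.133, 0], "angular": [0, 0, 34.5]}, {"xyz": [-0.142, -0.133, 0], "angular": [0, 0, 34.5]}, {"xyz": [-0.142, -0.133, 0], "angular": [0, 0, 34.5]}, {"xyz": [-0.142, -0.133, 0], "angular": [0, 0, 34.5]}, {"xyz": [-0.142, -0.133, 0], "angular": [0, 0, 34.5]}, {"xyz": [-0.142, -0.133, 0], "angular": [0, 0, 34.5]}, {"xyz": [-0.142, -0.133, 0], "angular": [0, 0, 34.5]}, {"xyz": [-0.142, -0.133, 0], "angular": [0, 0, 34.5]}, {"xyz": [-0.142, -0.133, 0], "angular": [0, 0, 34.5]}])

```text
clock: 11.4
position: [0.6189, 0.1061, 0.1065]
ee_rot: [-0.045, 0.999, -0.0, 0.0]
ft_force: [1.0, 0.6, -0.2]
grip_width: 0.434
grasp_force: 40.8
```

```bash
python3 -c "
from h import *
did(-.142,-.133,0,34.5)
c=snap('wrist','w3')
plan(.6198,.1041,.105,185)
x,f=fitfob(c,max(fobs(c),key=lambda q:q[0][4])[2],np.array([.6198,.1041,np.radians(5)]),z0=.1);print(x,np.degrees(x[2]),f)
for p in [(.579,.1005,.024),(.5866,.0156,.024),(.594,-.0697,.024)]: print(proj(c,p))
"
```

```text
t 11.45 cmd [6.1950e-01 1.0620e-01 1.0620e-01 1.8507e+02] meas [0.619  0.1061 0.1065] 185.1 grip 0.43 F [-0.1 -0.9 -0.5]
MOVE [np.float64(-0.0001), np.float64(-0.0021), 0.0012] ang z 0.07
[0.61922135 0.10596271 0.08942157] 5.123478795073181 0.07447619047619047
[[253.34132341 151.30590219]]
[[148.96412665 151.31202636]]
[[ 44.10885293 151.03054169]]
```

View pics/w3.png

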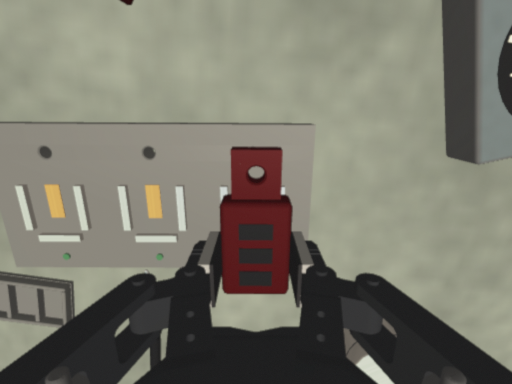

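```bash
python3 - <<'E'
from h import *
c=load('w3');g=c['img'].astype(float).mean(2)
for u,v in [(149,152),(45,152)]:
    w=g[v-12:v+13,u-12:u+13]; b=np.median(w); m=np.clip(b-w-15,0,None); m[w>b]=0
    yy,xx=np.mgrid[v-12:v+13,u-12:u+13]; uu,vv=(m*xx).sum()/m.sum(),(m*yy).sum()/m.sum()
    print(uu,vv,(m>0).sum(),atz(c,uu,vv,.024))
    # mouth ellipse via threshold
    k=(w<b-15).astype(np.uint8); q=max(cv2.findContours(k,0,1)[0],key=cv2.contourArea); e=cv2.minEnclosingCircle(q); print(e, atz(c,e[0][0]+u-12,e[0][1]+v-12,.024))
plan(.62,.1041,.035,185.04)
E
```

```text
148.40266123827018 152.35549376892902 156 [0.58749919 0.01512219 0.024     ]
((11.399999618530273, 12.399999618530273), 7.247169017791748) [0.58753603 0.01511913 0.024     ]
44.89015314926662 151.7580888697153 156 [ 0.59454702 -0.0691443   0.024     ]
((11.5, 12.0), 7.632268905639648) [ 0.59477646 -0.06948877  0.024     ]
t 11.45 cmd [6.1950e-01 1.0620e-01 1.0620e-01 1.8507e+02] meas [0.619  0.1061 0.1065] 185.1 grip 0.43 F [-0.1 -0.9 -0.5]
MOVE [np.float64(-0.0003), np.float64(-0.0021), 0.0712] ang z 0.03
```

Emit:
carry_out(motion=[{"xyz": [-0.001, -0.0025, 0.02], "angular": [0, 0, 0]}, {"xyz": [-0.001, -0.0025, 0.05], "angular": [0, 0, 0]}, {"xyz": [-0.001, -0.0025, 0.065], "angular": [0, 0, 0]}, {"xyz": [-0.001, -0.0025, 0.0735], "angular": [0, 0, 0]}, {"xyz": [-0.001, -0.0025, 0.0745], "angular": [0, 0, 0]}, {"xyz": [-0.001, -0.0025, 0.0745], "angular": [0, 0, 0]}, {"xyz": [-0.001, -0.0025, 0.0745], "angular": [0, 0, 0]}])

```text
clock: 12.15
position: [0.6211, 0.1041, 0.0326]
ee_rot: [-0.045, 0.999, 0.0, 0.001]
ft_force: [0.3, 0.0, -0.6]
grip_width: 0.43
grasp_force: 41.2
```

Emit:
carry_out(hand=0.65, motion=[{"xyz": [0, 0, 0], "angular": [0, 0, 0]}, {"xyz": [0, 0, 0], "angular": [0, 0, 0]}, {"xyz": [0, 0, 0], "angular": [0, 0, 0]}])

```text
clock: 12.45
position: [0.6208, 0.1039, 0.032]
ee_rot: [-0.045, 0.999, -0.0, 0.0]
ft_force: [-0.1, -0.1, 0.1]
grip_width: 0.651
grasp_force: 0.0
```

Emit:
carry_out(motion=[{"xyz": [0, 0, -0.03], "angular": [0, 0, 0]}, {"xyz": [0, 0, -0.08], "angular": [0, 0, 0]}, {"xyz": [0, 0, -0.13], "angular": [0, 0, 0]}, {"xyz": [0, 0, -0.13], "angular": [0, 0, 0]}, {"xyz": [0, 0, -0.13], "angular": [0, 0, 0]}])

```text
clock: 12.95
position: [0.6213, 0.1041, 0.1632]
ee_rot: [-0.044, 0.999, -0.0, 0.001]
ft_force: [-0.8, -0.2, -1.7]
grip_width: 0.649
grasp_force: 0.0
```

```bash
cat >> h.py <<'E'
def eyes(c,x,z=.012+.024):
    "eyelet upper mouth nearest to predicted world xy: centroid of non-red blob within lug"
    pass
E
python3 - <<'E'
from h import *
did(-.001,-.0025,-.0555,0)
c=snap('wrist','w4')
for z0,x0 in [(.024,[.6206,.1038,.088]),(0,[.4443,-.0099,-.4]),(0,[.4386,-.1066,-.52])]:
    F=fobs(c); x0=np.array(x0); p=proj(c,np.r_[x0[:2],z0+.01])[0]
    st,e,pt=min(F,key=lambda q:np.linalg.norm(q[2].mean(0)-p)); x,f=fitfob(c,pt,x0,z0); print(st,e,x.round(4),np.degrees(x[2]),f)
plan(.4445,-.01,.17,157)
E
```

```text
[237, 129, 38, 82, 2689] False [0.6213 0.1037 0.0882] 5.05515902747689 0.07889947543089604
[120, 0, 46, 22, 532] True [ 0.4438 -0.0117 -0.413 ] -23.66148858321278 0.051270519451315444
[120, 0, 46, 22, 532] True [ 0.4386 -0.1066 -0.52  ] -29.79380534680281 1.0
t 13.0 cmd [6.2070e-01 1.0380e-01 1.6170e-01 1.8507e+02] meas [0.6206 0.1037 0.1616] 185.1 grip 0.648 F [-0.1 -0.4  0.4]
MOVE [np.float64(0.1856), np.float64(-0.0978), -0.0083] ang z 28.07
```

Emit:
carry_out(hand=0.75, motion=[{"xyz": [0.1855, -0.098, -0.005], "angular": [0, 0, 28.5]}, {"xyz": [0.1855, -0.098, -0.005], "angular": [0, 0, 28.5]}, {"xyz": [0.1855, -0.098, -0.005], "angular": [0, 0, 28.5]}, {"xyz": [0.1855, -0.098, -0.005], "angular": [0, 0, 28.5]}, {"xyz": [0.1855, -0.098, -0.005], "angular": [0, 0, 28.5]}, {"xyz": [0.1855, -0.098, -0.005], "angular": [0, 0, 28.5]}, {"xyz": [0.1855, -0.098, -0.005], "angular": [0, 0, 28.5]}, {"xyz": [0.1855, -0.098, -0.005], "angular": [0, 0, 28.5]}])

```text
clock: 13.8
position: [0.4452, -0.0092, 0.1665]
ee_rot: [0.202, 0.979, 0.001, -0.0]
ft_force: [1.0, 0.2, 1.3]
grip_width: 0.751
grasp_force: 0.0
```

```bash
cat >> h.py <<'E'
def near(c,x0,z0=0):
    x0=np.array(x0,float); p=proj(c,np.r_[x0[:2],z0+.01])[0]
    st,e,pt=min(fobs(c),key=lambda q:np.linalg.norm(q[2].mean(0)-p)); x,f=fitfob(c,pt,x0,z0); print('fob',st,e,x[:2].round(4),np.degrees(x[2]).round(2),round(f,3)); return x
E
python3 - <<'E'
from h import *
did(.1855,-.098,-.005,28.5)
c=snap('wrist','w5')
x=near(c,[.4443,-.0099,-.41])
plan(x[0],x[1],.006,180+np.degrees(x[2]))
E
```

```text
fob [238, 129, 34, 75, 2255] False [ 0.4463 -0.01  ] -23.36 0.072
t 13.85 cmd [ 4.4460e-01 -1.0200e-02  1.6670e-01  1.5657e+02] meas [ 0.4452 -0.009   0.1665] 156.7 grip 0.746 F [-0.3 -0.4  0.2]
MOVE [np.float64(-0.0015), np.float64(0.0009), 0.1607] ang z -0.07
```

Emit:
carry_out(motion=[{"xyz": [-0.0012, 0.0005, 0.05], "angular": [0, 0, 0]}, {"xyz": [-0.0012, 0.0005, 0.1], "angular": [0, 0, 0]}, {"xyz": [-0.0012, 0.0005, 0.14], "angular": [0, 0, 0]}, {"xyz": [-0.0012, 0.0005, 0.155], "angular": [0, 0, 0]}, {"xyz": [-0.0012, 0.0005, 0.1605], "angular": [0, 0, 0]}, {"xyz": [-0.0012, 0.0005, 0.1605], "angular": [0, 0, 0]}, {"xyz": [-0.0012, 0.0005, 0.1605], "angular": [0, 0, 0]}])

```text
clock: 14.55
position: [0.4469, -0.0097, 0.0072]
ee_rot: [0.202, 0.979, 0.0, 0.001]
ft_force: [0.7, -0.6, -0.8]
grip_width: 0.75
grasp_force: 0.0
```

Emit:
carry_out(hand=0, grip_force=40, motion=[{"xyz": [0, 0, 0], "angular": [0, 0, 0]}, {"xyz": [0, 0, 0], "angular": [0, 0, 0]}, {"xyz": [0, 0, 0], "angular": [0, 0, 0]}, {"xyz": [0, 0, 0], "angular": [0, 0, 0]}, {"xyz": [0, 0, 0], "angular": [0, 0, 0]}])

```text
clock: 15.05
position: [0.4468, -0.0104, 0.0074]
ee_rot: [0.203, 0.979, -0.0, 0.001]
ft_force: [-1.2, 0.5, 8.3]
grip_width: 0.428
grasp_force: 39.6
```

Emit:
carry_out(motion=[{"xyz": [0, 0, -0.03], "angular": [0, 0, 0]}, {"xyz": [0, 0, -0.08], "angular": [0, 0, 0]}, {"xyz": [0, 0, -0.1], "angular": [0, 0, 0]}, {"xyz": [0, 0, -0.1], "angular": [0, 0, 0]}])

```text
clock: 15.45
position: [0.448, -0.0106, 0.1095]
ee_rot: [0.203, 0.979, -0.001, 0.003]
ft_force: [0.9, 0.2, -0.5]
grip_width: 0.433
grasp_force: 41.4
```

```bash
python3 -c "
from h import *
did(-.0012,.0005,.0605,0)
h=np.array([.5872,.0153])+.041*np.array([.9961,.0878])
plan(*h,.106,185.04)
"
```

```text
t 15.45 cmd [ 4.4590e-01 -1.0200e-02  1.0620e-01  1.5657e+02] meas [ 0.448  -0.0106  0.1095] 156.6 grip 0.433 F [ 0.9  0.2 -0.5]
MOVE [np.float64(-0.1555), np.float64(0.0992), 0.0002] ang z -28.47
```

Emit:
carry_out(motion=[{"xyz": [-0.1555, 0.099, 0], "angular": [0, 0, -28.5]}, {"xyz": [-0.1555, 0.099, 0], "angular": [0, 0, -28.5]}, {"xyz": [-0.1555, 0.099, 0], "angular": [0, 0, -28.5]}, {"xyz": [-0.1555, 0.099, 0], "angular": [0, 0, -28.5]}, {"xyz": [-0.1555, 0.099, 0], "angular": [0, 0, -28.5]}, {"xyz": [-0.1555, 0.099, 0], "angular": [0, 0, -28.5]}, {"xyz": [-0.1555, 0.099, 0], "angular": [0, 0, -28.5]}, {"xyz": [-0.1555, 0.099, 0], "angular": [0, 0, -28.5]}])

```text
clock: 16.25
position: [0.6272, 0.0184, 0.1064]
ee_rot: [-0.044, 0.999, -0.001, -0.0]
ft_force: [-0.2, -0.4, -1.2]
grip_width: 0.429
grasp_force: 41.4
```

```bash
python3 -c "
from h import *
did(-.1555,.099,0,-28.5)
c=snap('wrist','w6')
near(c,[.628,.019,.088],.1)
near(c,[.6206,.1038,.088],.024)
h=np.array([.5872,.0153])+.041*np.array([.9961,.0878]);print(h)
plan(*h,.0317,185.04)
"
```

```text
fob [220, 147, 72, 146, 9112] False [0.627  0.0181] 5.06 0.078
fob [333, 137, 57, 100, 4527] False [0.6215 0.104 ] 5.07 0.106
[0.6280401 0.0188998]
t 16.3 cmd [6.2790e-01 1.8800e-02 1.0620e-01 1.8507e+02] meas [0.6274 0.0183 0.1065] 185.1 grip 0.435 F [ 0.5 -0.4 -1.3]
MOVE [np.float64(-0.0001), np.float64(0.0001), 0.0745] ang z 0.03
```

Emit:
carry_out(motion=[{"xyz": [0, 0, 0.02], "angular": [0, 0, 0]}, {"xyz": [0, 0, 0.05], "angular": [0, 0, 0]}, {"xyz": [0, 0, 0.065], "angular": [0, 0, 0]}, {"xyz": [0, 0, 0.0735], "angular": [0, 0, 0]}, {"xyz": [0, 0, 0.0745], "angular": [0, 0, 0]}, {"xyz": [0, 0, 0.0745], "angular": [0, 0, 0]}, {"xyz": [0, 0, 0.0745], "angular": [0, 0, 0]}])

```text
clock: 17.0
position: [0.6284, 0.019, 0.0326]
ee_rot: [-0.044, 0.999, -0.0, 0.001]
ft_force: [-0.5, 0.3, -0.9]
grip_width: 0.433
grasp_force: 41.7
```

Emit:
carry_out(hand=0.65, motion=[{"xyz": [0, 0, 0], "angular": [0, 0, 0]}, {"xyz": [0, 0, 0], "angular": [0, 0, 0]}, {"xyz": [0, 0, 0], "angular": [0, 0, 0]}])

```text
clock: 17.3
position: [0.6281, 0.019, 0.0321]
ee_rot: [-0.045, 0.999, -0.0, 0.0]
ft_force: [0.3, -0.4, -0.3]
grip_width: 0.651
grasp_force: 0.0
```

Emit:
carry_out(motion=[{"xyz": [0, 0, -0.03], "angular": [0, 0, 0]}, {"xyz": [0, 0, -0.08], "angular": [0, 0, 0]}, {"xyz": [0, 0, -0.13], "angular": [0, 0, 0]}, {"xyz": [0, 0, -0.13], "angular": [0, 0, 0]}, {"xyz": [0, 0, -0.13], "angular": [0, 0, 0]}])

```text
clock: 17.8
position: [0.6286, 0.019, 0.1632]
ee_rot: [-0.044, 0.999, -0.0, 0.001]
ft_force: [0.3, -0.1, -1.0]
grip_width: 0.654
grasp_force: 0.0
```

```bash
python3 -c "
from h import *
did(0,0,-.0555,0)
c=snap('wrist','w7'); t=snap('top','top7')
near(c,[.628,.019,.088],.024)
near(c,[.6206,.1038,.088],.024)
near(t,[.4397,-.107,-.53]); print(get_obs()['clock'])
plan(.44,-.107,.167,150)
"
```

```text
fob [237, 128, 38, 82, 2699] False [0.6278 0.0189] 4.99 0.078
fob [319, 130, 43, 81, 2841] False [0.6218 0.1043] 5.02 0.12
fob [224, 166, 13, 31, 317] False [ 0.4397 -0.107 ] -30.37 1.0
17.9
t 17.9 cmd [6.2790e-01 1.8800e-02 1.6170e-01 1.8507e+02] meas [0.6275 0.0186 0.1608] 185.1 grip 0.651 F [-0.7  0.4 -0.8]
MOVE [np.float64(0.1983), np.float64(-0.1087), -0.0053] ang z 35.07
```

Emit:
carry_out(hand=0.75, motion=[{"xyz": [0.198, -0.109, -0.005], "angular": [0, 0, 35]}, {"xyz": [0.198, -0.109, -0.005], "angular": [0, 0, 35]}, {"xyz": [0.198, -0.109, -0.005], "angular": [0, 0, 35]}, {"xyz": [0.198, -0.109, -0.005], "angular": [0, 0, 35]}, {"xyz": [0.198, -0.109, -0.005], "angular": [0, 0, 35]}, {"xyz": [0.198, -0.109, -0.005], "angular": [0, 0, 35]}, {"xyz": [0.198, -0.109, -0.005], "angular": [0, 0, 35]}, {"xyz": [0.198, -0.109, -0.005], "angular": [0, 0, 35]}])

```text
clock: 18.7
position: [0.4409, -0.1064, 0.1665]
ee_rot: [0.257, 0.966, 0.001, -0.0]
ft_force: [-0.3, 0.3, 0.1]
grip_width: 0.749
grasp_force: 0.0
```

```bash
python3 - <<'E'
from h import *
did(.198,-.109,-.005,35)
c=snap('wrist','w8')
x=near(c,[.44,-.107,-.53])
plan(x[0],x[1],.006,180+np.degrees(x[2]))
E
```

```text
fob [237, 129, 34, 74, 2206] False [ 0.4418 -0.1079] -29.89 0.092
t 18.75 cmd [ 4.4030e-01 -1.0730e-01  1.6670e-01  1.5007e+02] meas [ 0.4411 -0.1062  0.1665] 150.2 grip 0.752 F [0.7 0.2 0.7]
MOVE [np.float64(-0.0015), np.float64(0.0002), 0.1607] ang z -0.04
```

Emit:
carry_out(motion=[{"xyz": [-0.001, 0, 0.05], "angular": [0, 0, 0]}, {"xyz": [-0.001, 0, 0.1], "angular": [0, 0, 0]}, {"xyz": [-0.001, 0, 0.14], "angular": [0, 0, 0]}, {"xyz": [-0.001, 0, 0.155], "angular": [0, 0, 0]}, {"xyz": [-0.001, 0, 0.1605], "angular": [0, 0, 0]}, {"xyz": [-0.001, 0, 0.1605], "angular": [0, 0, 0]}, {"xyz": [-0.001, 0, 0.1605], "angular": [0, 0, 0]}])

```text
clock: 19.45
position: [0.4424, -0.1075, 0.0072]
ee_rot: [0.258, 0.966, 0.0, 0.001]
ft_force: [-0.2, -0.5, 0.3]
grip_width: 0.751
grasp_force: 0.0
```

Emit:
carry_out(hand=0, grip_force=40, motion=[{"xyz": [0, 0, 0], "angular": [0, 0, 0]}, {"xyz": [0, 0, 0], "angular": [0, 0, 0]}, {"xyz": [0, 0, 0], "angular": [0, 0, 0]}, {"xyz": [0, 0, 0], "angular": [0, 0, 0]}, {"xyz": [0, 0, 0], "angular": [0, 0, 0]}])

```text
clock: 19.95
position: [0.4421, -0.1081, 0.0074]
ee_rot: [0.258, 0.966, -0.0, 0.001]
ft_force: [-1.0, 0.8, 7.1]
grip_width: 0.43
grasp_force: 39.7
```

Emit:
carry_out(motion=[{"xyz": [0, 0, -0.03], "angular": [0, 0, 0]}, {"xyz": [0, 0, -0.08], "angular": [0, 0, 0]}, {"xyz": [0, 0, -0.1], "angular": [0, 0, 0]}, {"xyz": [0, 0, -0.1], "angular": [0, 0, 0]}])

```text
clock: 20.35
position: [0.4433, -0.1085, 0.1095]
ee_rot: [0.258, 0.966, -0.001, 0.003]
ft_force: [-0.5, -0.1, -0.8]
grip_width: 0.43
grasp_force: 41.1
```

```bash
python3 -c "
from h import *
did(-.001,0,.0605,0)
h=np.array([.5945,-.0696])+.041*np.array([.9961,.0878]);print(h)
plan(*h,.106,185.04)
"
```

```text
[ 0.6353401 -0.0660002]
t 20.35 cmd [ 4.4120e-01 -1.0780e-01  1.0620e-01  1.5007e+02] meas [ 0.4433 -0.1085  0.1095] 150.1 grip 0.43 F [-0.5 -0.1 -0.8]
MOVE [np.float64(-0.1474), np.float64(0.1331), 0.0002] ang z -34.97
```

Emit:
carry_out(motion=[{"xyz": [-0.1475, 0.133, 0], "angular": [0, 0, -35]}, {"xyz": [-0.1475, 0.133, 0], "angular": [0, 0, -35]}, {"xyz": [-0.1475, 0.133, 0], "angular": [0, 0, -35]}, {"xyz": [-0.1475, 0.133, 0], "angular": [0, 0, -35]}, {"xyz": [-0.1475, 0.133, 0], "angular": [0, 0, -35]}, {"xyz": [-0.1475, 0.133, 0], "angular": [0, 0, -35]}, {"xyz": [-0.1475, 0.133, 0], "angular": [0, 0, -35]}, {"xyz": [-0.1475, 0.133, 0], "angular": [0, 0, -35]}])

```text
clock: 21.15
position: [0.6347, -0.0669, 0.1066]
ee_rot: [-0.044, 0.999, -0.001, 0.0]
ft_force: [-0.4, 0.1, -0.8]
grip_width: 0.43
grasp_force: 41.1
```

```bash
python3 -c "
from h import *
did(-.1475,.133,0,-35)
c=snap('wrist','w9')
near(c,[.635,-.066,.088],.1)
near(c,[.628,.019,.088],.024)
plan(.6353,-.066,.0317,185.04)
"
```

```text
fob [220, 146, 72, 146, 9117] False [ 0.634  -0.0675] 5.01 0.076
fob [334, 136, 56, 100, 4524] False [0.6281 0.0191] 5.5 0.11
t 21.2 cmd [ 6.3540e-01 -6.6100e-02  1.0620e-01  1.8507e+02] meas [ 0.6348 -0.067   0.1068] 185.0 grip 0.428 F [-0.3 -0.5 -0.1]
MOVE [np.float64(0.0001), np.float64(0.0001), 0.0745] ang z 0.03
```

Emit:
carry_out(motion=[{"xyz": [0, 0, 0.02], "angular": [0, 0, 0]}, {"xyz": [0, 0, 0.05], "angular": [0, 0, 0]}, {"xyz": [0, 0, 0.065], "angular": [0, 0, 0]}, {"xyz": [0, 0, 0.0735], "angular": [0, 0, 0]}, {"xyz": [0, 0, 0.0745], "angular": [0, 0, 0]}, {"xyz": [0, 0, 0.0745], "angular": [0, 0, 0]}, {"xyz": [0, 0, 0.0745], "angular": [0, 0, 0]}])

```text
clock: 21.9
position: [0.6359, -0.066, 0.0326]
ee_rot: [-0.044, 0.999, -0.0, 0.001]
ft_force: [0.0, -0.2, -0.6]
grip_width: 0.433
grasp_force: 41.1
```

Emit:
carry_out(hand=0.65, motion=[{"xyz": [0, 0, 0], "angular": [0, 0, 0]}, {"xyz": [0, 0, 0], "angular": [0, 0, 0]}, {"xyz": [0, 0, 0], "angular": [0, 0, 0]}])

```text
clock: 22.2
position: [0.6356, -0.066, 0.032]
ee_rot: [-0.045, 0.999, -0.0, 0.0]
ft_force: [0.4, 0.2, -0.5]
grip_width: 0.65
grasp_force: 0.0
```

Emit:
carry_out(motion=[{"xyz": [0, 0, -0.03], "angular": [0, 0, 0]}, {"xyz": [0, 0, -0.08], "angular": [0, 0, 0]}, {"xyz": [0, 0, -0.13], "angular": [0, 0, 0]}, {"xyz": [0, 0, -0.13], "angular": [0, 0, 0]}, {"xyz": [0, 0, -0.13], "angular": [0, 0, 0]}, {"xyz": [0, 0, -0.13], "angular": [0, 0, 0]}])

```text
clock: 22.8
position: [0.6349, -0.0662, 0.1608]
ee_rot: [-0.044, 0.999, -0.0, -0.001]
ft_force: [0.0, -0.3, -0.7]
grip_width: 0.649
grasp_force: 0.0
```

```bash
python3 -c "
from h import *
did(0,0,-.0555,0)
c=snap('wrist','w10')
near(c,[.635,-.066,.088],.024)
near(c,[.628,.019,.088],.024)
near(c,[.6206,.1038,.088],.024)
plan(.4885,-.292,.17,178.3)
"
```

```text
fob [237, 130, 38, 82, 2734] False [ 0.6351 -0.0664] 5.83 0.077
fob [319, 131, 44, 81, 2882] False [0.6283 0.0177] 3.59 0.121
fob [399, 132, 52, 81, 3226] False [0.6216 0.1035] 3.85 0.12
t 22.85 cmd [ 6.3540e-01 -6.6100e-02  1.6170e-01  1.8507e+02] meas [ 0.6348 -0.0662  0.1605] 185.1 grip 0.651 F [-1.1 -0.8  0.1]
MOVE [np.float64(0.1663), np.float64(-0.212), -0.0083] ang z 6.77
```

View pics/w10.png

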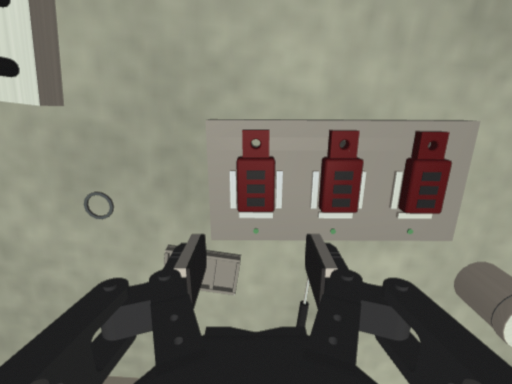

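Emit:
carry_out(motion=[{"xyz": [0.1665, -0.212, -0.008], "angular": [0, 0, 6.8]}, {"xyz": [0.1665, -0.212, -0.008], "angular": [0, 0, 6.8]}, {"xyz": [0.1665, -0.212, -0.008], "angular": [0, 0, 6.8]}, {"xyz": [0.1665, -0.212, -0.008], "angular": [0, 0, 6.8]}, {"xyz": [0.1665, -0.212, -0.008], "angular": [0, 0, 6.8]}, {"xyz": [0.1665, -0.212, -0.008], "angular": [0, 0, 6.8]}, {"xyz": [0.1665, -0.212, -0.008], "angular": [0, 0, 6.8]}, {"xyz": [0.1665, -0.212, -0.008], "angular": [0, 0, 6.8]}, {"xyz": [0.1665, -0.212, -0.008], "angular": [0, 0, 6.8]}])

```text
clock: 23.75
position: [0.4891, -0.2903, 0.1694]
ee_rot: [0.014, 1.0, 0.001, -0.0]
ft_force: [-0.0, -0.2, -0.2]
grip_width: 0.65
grasp_force: 0.0
```

```bash
python3 - <<'E'
from h import *
did(.1665,-.212,-.008,6.8)
c=snap('wrist','w11')
plan(.4885,-.292,.17,178.3)
im=cv2.imread('pics/w11.png')
for p in [(.434,-.2893,.064),(.4885,-.291,.064),(.5425,-.2926,.064)]: print(proj(c,p).round(1))
cv2.imwrite('pics/w11_c.png',cv2.resize(im[20:260,180:330],None,fx=2.5,fy=2.5,interpolation=cv2.INTER_CUBIC))
E
```

```text
t 23.8 cmd [ 4.8830e-01 -2.9200e-01  1.6970e-01  1.7827e+02] meas [ 0.4892 -0.2903  0.1695] 178.5 grip 0.653 F [-0.1  0.5  0.9]
MOVE [np.float64(-0.0002), np.float64(0.0), -0.0003] ang z -0.03
[[254.9 130.4]]
[[254.7 189.9]]
[[254.6 241.9]]
```

View pics/w11_c.png

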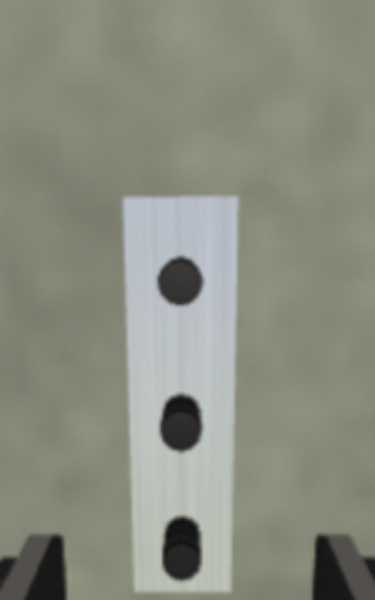

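Emit:
carry_out(motion=[{"xyz": [0, 0, 0], "angular": [0, 0, 0]}, {"xyz": [0, 0, 0], "angular": [0, 0, 0]}, {"xyz": [0, 0, 0], "angular": [0, 0, 0]}, {"xyz": [0, 0, 0], "angular": [0, 0, 0]}])

```text
clock: 24.2
position: [0.4886, -0.2918, 0.1698]
ee_rot: [0.015, 1.0, -0.0, 0.0]
ft_force: [-0.5, -0.2, 0.3]
grip_width: 0.653
grasp_force: 0.0
```

```bash
cat >> h.py <<'E'
def blobs(c,x0,y0,x1,y1,th=95):
    g=c['img'].astype(int).mean(2)[y0:y1,x0:x1]; n,l,st,ce=cv2.connectedComponentsWithStats((g<th).astype(np.uint8))
    for i in range(1,n):
        if st[i,4]>100:
            x,y,w,h=st[i,:4]; print('blob',[x+x0,y+y0,w,h],'c',round(x+x0+(w-1)/2,1),(ce[i]+[x0,y0]).round(2))
E
python3 - <<'E'
from h import *
for n in ('w11','w12'):
    c=load('w11') if n=='w11' else snap('wrist','w12')
    E=np.array(c['extrinsics']);print('cam-xy',E[:3,3].round(4)); blobs(c,225,50,275,255)
plan(.4885,-.292,.17,178.3)
for u,v in [(252,132.3)]: print(atz(c,u,v,.064))
E
```

```text
cam-xy [ 0.4152 -0.2887  0.3121]
blob [np.int32(243), np.int32(123), np.int32(18), np.int32(19)] c 251.5 [251.6 132.1]
blob [np.int32(244), np.int32(178), np.int32(16), np.int32(22)] c 251.5 [251.89 188.72]
blob [np.int32(245), np.int32(227), np.int32(15), np.int32(25)] c 252.0 [252.24 239.21]
cam-xy [ 0.4147 -0.2899  0.3125]
blob [np.int32(245), np.int32(124), np.int32(17), np.int32(18)] c 253.0 [253.11 132.56]
blob [np.int32(246), np.int32(178), np.int32(16), np.int32(23)] c 253.5 [253.6  189.09]
blob [np.int32(247), np.int32(227), np.int32(15), np.int32(25)] c 254.0 [253.92 239.26]
t 24.25 cmd [ 4.8830e-01 -2.9200e-01  1.6970e-01  1.7827e+02] meas [ 0.4886 -0.2919  0.1698] 178.3 grip 0.65 F [-0.2  0.6 -0.9]
MOVE [np.float64(-0.0002), np.float64(0.0), -0.0003] ang z -0.03
[ 0.4351126  -0.29334684  0.064     ]
```

```bash
python3 - <<'E'
from h import *
c=load('w12')
P=[atz(c,u,v,.064) for u,v in [(253.1,132.8),(253.6,193.2),(254,244.8)]]
print(*P,[np.linalg.norm(P[i+1]-P[i]) for i in (0,1)])
# height check: with side view of same pin tops
s=load('side0')
S=lambda u,v:(s,(u+.5)/3.75-.5+190,(v+.5)/3.75-.5+105)
print([tri((c,u,v),S(*q)).round(4) for (u,v),q in zip([(253.1,132.8),(253.6,193.2),(254,244.8)],[(463,40),(385,36),(309,33)])])
E
```

```text
[ 0.43557454 -0.29238963  0.064     ] [ 0.49143069 -0.29372001  0.064     ] [ 0.54548251 -0.2950346   0.064     ] [np.float64(0.05587199976002961), np.float64(0.05406779975538543)]
[array([ 0.435 , -0.2923,  0.0625]), array([ 0.4904, -0.2934,  0.0635]), array([ 0.5441, -0.2946,  0.0637])]
```

```bash
python3 -c "
from h import *
plan(.5455,-.2950,.043,178.6)"
```

```text
t 24.25 cmd [ 4.8830e-01 -2.9200e-01  1.6970e-01  1.7827e+02] meas [ 0.4886 -0.2919  0.1698] 178.3 grip 0.65 F [-0.2  0.6 -0.9]
MOVE [np.float64(-0.0573), np.float64(-0.0012), 0.1267] ang z -0.33
```

Emit:
carry_out(hand=0.6, motion=[{"xyz": [-0.045, -0.001, 0], "angular": [0, 0, -0.3]}, {"xyz": [-0.0573, -0.0012, 0.03], "angular": [0, 0, -0.3]}, {"xyz": [-0.0573, -0.0012, 0.06], "angular": [0, 0, -0.3]}, {"xyz": [-0.0573, -0.0012, 0.09], "angular": [0, 0, -0.3]}, {"xyz": [-0.0573, -0.0012, 0.115], "angular": [0, 0, -0.3]}, {"xyz": [-0.0573, -0.0012, 0.1265], "angular": [0, 0, -0.3]}, {"xyz": [-0.0573, -0.0012, 0.1265], "angular": [0, 0, -0.3]}, {"xyz": [-0.0573, -0.0012, 0.1265], "angular": [0, 0, -0.3]}, {"xyz": [-0.0573, -0.0012, 0.1265], "angular": [0, 0, -0.3]}])

```text
clock: 25.15
position: [0.5467, -0.2952, 0.045]
ee_rot: [0.012, 1.0, -0.001, 0.001]
ft_force: [0.3, 0.7, 0.3]
grip_width: 0.601
grasp_force: 0.0
```

Emit:
carry_out(hand=0, grip_force=40, motion=[{"xyz": [0, 0, 0], "angular": [0, 0, 0]}, {"xyz": [0, 0, 0], "angular": [0, 0, 0]}, {"xyz": [0, 0, 0], "angular": [0, 0, 0]}, {"xyz": [0, 0, 0], "angular": [0, 0, 0]}, {"xyz": [0, 0, 0], "angular": [0, 0, 0]}, {"xyz": [0, 0, 0], "angular": [0, 0, 0]}, {"xyz": [0, 0, 0], "angular": [0, 0, 0]}])

```text
clock: 25.85
position: [0.546, -0.295, 0.044]
ee_rot: [0.012, 1.0, -0.0, 0.0]
ft_force: [-1.2, 0.4, 5.4]
grip_width: 0.172
grasp_force: 39.0
```

Emit:
carry_out(motion=[{"xyz": [0, 0, -0.02], "angular": [0, 0, 0]}, {"xyz": [0, 0, -0.04], "angular": [0, 0, 0]}, {"xyz": [0, 0, -0.08], "angular": [0, 0, 0]}, {"xyz": [0, 0, -0.08], "angular": [0, 0, 0]}, {"xyz": [0, 0, -0.08], "angular": [0, 0, 0]}])

```text
clock: 26.35
position: [0.5461, -0.2951, 0.124]
ee_rot: [0.012, 1.0, -0.001, 0.001]
ft_force: [-0.7, -0.3, -1.7]
grip_width: 0.168
grasp_force: 39.1
```

```bash
python3 -c "
from h import *
did(-.0573,-.0012,.0465,-.3)
plan(.5944,-.0699,.11,185)"
```

```text
t 26.35 cmd [ 5.4550e-01 -2.9500e-01  1.2320e-01  1.7857e+02] meas [ 0.5461 -0.2951  0.124 ] 178.6 grip 0.168 F [-0.7 -0.3 -1.7]
MOVE [np.float64(-0.0432), np.float64(0.2262), 0.0132] ang z -6.43
```

Emit:
carry_out(motion=[{"xyz": [-0.043, 0.226, 0.02], "angular": [0, 0, -6.4]}, {"xyz": [-0.043, 0.226, 0.02], "angular": [0, 0, -6.4]}, {"xyz": [-0.043, 0.226, 0.02], "angular": [0, 0, -6.4]}, {"xyz": [-0.043, 0.226, 0.02], "angular": [0, 0, -6.4]}, {"xyz": [-0.043, 0.226, 0.02], "angular": [0, 0, -6.4]}, {"xyz": [-0.043, 0.226, 0.02], "angular": [0, 0, -6.4]}, {"xyz": [-0.043, 0.226, 0.02], "angular": [0, 0, -6.4]}, {"xyz": [-0.043, 0.226, 0.02], "angular": [0, 0, -6.4]}, {"xyz": [-0.043, 0.226, 0.02], "angular": [0, 0, -6.4]}, {"xyz": [-0.043, 0.226, 0.02], "angular": [0, 0, -6.4]}])

```text
clock: 27.35
position: [0.5941, -0.0712, 0.1032]
ee_rot: [-0.043, 0.999, -0.0, -0.0]
ft_force: [0.5, -1.0, -0.7]
grip_width: 0.165
grasp_force: 39.2
```

```bash
python3 -c "
from h import *
did(-.043,.226,.02,-6.4)
c=snap('wrist','w13')
plan(.5944,-.0699,.045,185)
im=cv2.imread('pics/w13.png')
for p in [(.5944,-.0699,.036),(.5944,-.0699,.064),(.5944,-.0699,.094),(.5944,-.0699,.124)]: print(proj(c,p).round(1))
cv2.imwrite('pics/w13_c.png',cv2.resize(im[100:250,170:340],None,fx=4,fy=4,interpolation=cv2.INTER_CUBIC))
"
```

```text
t 27.4 cmd [ 5.9410e-01 -7.0100e-02  1.0320e-01  1.8497e+02] meas [ 0.5942 -0.071   0.1032] 184.9 grip 0.17 F [ 0.1 -0.7 -0.9]
MOVE [np.float64(-0.0003), np.float64(0.0002), 0.0582] ang z -0.03
[[257.4 204.5]]
[[257.7 217.7]]
[[258.1 236.6]]
[[258.7 263.2]]
```

View pics/w13_c.png

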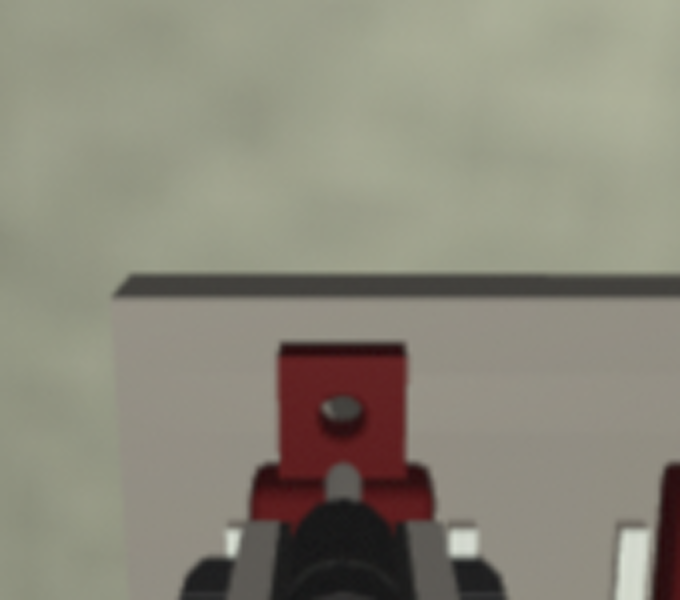

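```bash
python3 - <<'E'
from h import *
c=load('w13'); print('w13 eye',atz(c,170+341.5/4-.375,100+413.5/4-.375,.036).round(4), np.array(c['extrinsics'])[:3,3])
c=load('w10'); im=c['img'].astype(int)
for (u,v) in [(256,143),(344,144),(432,145)]:
    w=im[v-10:v+11,u-10:u+11]; red=(w[...,0]>1.35*w[...,1]+4)&(w[...,0]>60)
    k=(~red).astype(np.uint8); n,l,st,ce=cv2.connectedComponentsWithStats(k); i=l[10,10]
    print(st[i],ce[i], atz(c,ce[i][0]+u-10,ce[i][1]+v-10,.036).round(4))
E
```

```text
w13 eye [ 0.5933 -0.0719  0.036 ] [ 0.52041676 -0.07790021  0.24583347]
[ 5  6 10  9 71] [9.35211268 9.95774648] [ 0.5931 -0.0703  0.036 ]
[ 6  6  9  9 65] [10.12307692 10.2       ] [0.5867 0.015  0.036 ]
[ 6  6 10  9 68] [10.47058824 10.11764706] [0.5801 0.0999 0.036 ]
```

Emit:
carry_out(motion=[{"xyz": [0.0004, 0, 0], "angular": [0, 0, 0]}, {"xyz": [0.0004, 0, 0.01], "angular": [0, 0, 0]}, {"xyz": [0.0004, 0, 0.02], "angular": [0, 0, 0]}, {"xyz": [0.0004, 0, 0.026], "angular": [0, 0, 0]}, {"xyz": [0.0004, 0, 0.03], "angular": [0, 0, 0]}, {"xyz": [0.0004, 0, 0.034], "angular": [0, 0, 0]}, {"xyz": [0.0004, 0, 0.036], "angular": [0, 0, 0]}, {"xyz": [0.0004, 0, 0.036], "angular": [0, 0, 0]}])

```text
clock: 28.2
position: [0.5938, -0.07, 0.0671]
ee_rot: [-0.044, 0.999, 0.0, -0.0]
ft_force: [0.3, -0.4, 0.1]
grip_width: 0.169
grasp_force: 39.2
```

No contact force: the tip is inside the eyelet. Continue home.

Emit:
carry_out(motion=[{"xyz": [0, 0, 0.006], "angular": [0, 0, 0]}, {"xyz": [0, 0, 0.012], "angular": [0, 0, 0]}, {"xyz": [0, 0, 0.018], "angular": [0, 0, 0]}, {"xyz": [0, 0, 0.021], "angular": [0, 0, 0]}, {"xyz": [0, 0, 0.022], "angular": [0, 0, 0]}, {"xyz": [0, 0, 0.0225], "angular": [0, 0, 0]}, {"xyz": [0, 0, 0.0225], "angular": [0, 0, 0]}])

```text
clock: 28.9
position: [0.5938, -0.07, 0.0459]
ee_rot: [-0.044, 0.999, -0.0, -0.0]
ft_force: [-6.6, -1.2, 15.4]
grip_width: 0.168
grasp_force: 40.7
```

Emit:
carry_out(hand=0.5, motion=[{"xyz": [0, 0, 0], "angular": [0, 0, 0]}, {"xyz": [0, 0, 0], "angular": [0, 0, 0]}, {"xyz": [0, 0, 0], "angular": [0, 0, 0]}])

```text
clock: 29.2
position: [0.5938, -0.07, 0.0446]
ee_rot: [-0.044, 0.999, 0.0, -0.0]
ft_force: [1.0, -0.1, -0.7]
grip_width: 0.498
grasp_force: 0.0
```

Emit:
carry_out(motion=[{"xyz": [0, 0, -0.02], "angular": [0, 0, 0]}, {"xyz": [0, 0, -0.05], "angular": [0, 0, 0]}, {"xyz": [0, 0, -0.09], "angular": [0, 0, 0]}, {"xyz": [0, 0, -0.09], "angular": [0, 0, 0]}, {"xyz": [0, 0, -0.09], "angular": [0, 0, 0]}])

```text
clock: 29.7
position: [0.5943, -0.0701, 0.1354]
ee_rot: [-0.044, 0.999, -0.0, 0.001]
ft_force: [-0.2, -0.1, -0.3]
grip_width: 0.498
grasp_force: 0.0
```

```bash
python3 -c "
from h import *
did(.0004,0,.036+.0225-.09,0)
c=snap('wrist','w14')
blobs(c,225,120,285,230,60)
print(proj(c,(.5937,-.0701,.066)),proj(c,(.5937,-.0701,.096)))
near(c,[.628,.019,.088],.024); near(c,[.6206,.1038,.088],.024)
plan(.4905,-.2937,.15,178.6)"
```

```text
blob [np.int32(234), np.int32(176), np.int32(40), np.int32(54)] c 253.5 [253.96 205.37]
[[255.89191171 202.32241775]] [[255.96021701 216.208346  ]]
fob [323, 177, 46, 84, 3091] False [0.6286 0.0201] 6.57 0.133
fob [406, 178, 55, 83, 3516] False [0.6217 0.1039] 4.9 0.124
t 29.75 cmd [ 5.9380e-01 -7.0100e-02  1.3470e-01  1.8497e+02] meas [ 0.5936 -0.0702  0.1343] 185.0 grip 0.501 F [ 0.1 -0.2 -1.1]
MOVE [np.float64(0.1222), np.float64(-0.2138), -0.0153] ang z 6.37
```

Emit:
carry_out(hand=0.6, motion=[{"xyz": [0.1222, -0.2138, 0], "angular": [0, 0, 6.4]}, {"xyz": [0.1222, -0.2138, 0], "angular": [0, 0, 6.4]}, {"xyz": [0.1222, -0.2138, 0], "angular": [0, 0, 6.4]}, {"xyz": [0.1222, -0.2138, 0], "angular": [0, 0, 6.4]}, {"xyz": [0.1222, -0.2138, 0], "angular": [0, 0, 6.4]}, {"xyz": [0.1222, -0.2138, 0], "angular": [0, 0, 6.4]}, {"xyz": [0.1222, -0.2138, 0], "angular": [0, 0, 6.4]}, {"xyz": [0.1222, -0.2138, 0.03], "angular": [0, 0, 6.4]}, {"xyz": [0.1222, -0.2138, 0.06], "angular": [0, 0, 6.4]}, {"xyz": [0.1222, -0.2138, 0.08], "angular": [0, 0, 6.4]}, {"xyz": [0.1222, -0.2138, 0.0915], "angular": [0, 0, 6.4]}, {"xyz": [0.1222, -0.2138, 0.0915], "angular": [0, 0, 6.4]}])

```text
clock: 30.95
position: [0.4904, -0.2919, 0.0418]
ee_rot: [0.011, 1.0, 0.001, -0.001]
ft_force: [0.2, 0.5, -0.8]
grip_width: 0.602
grasp_force: 0.0
```

Emit:
carry_out(motion=[{"xyz": [0, 0, 0], "angular": [0, 0, 0]}, {"xyz": [0, 0, 0], "angular": [0, 0, 0]}])

```text
clock: 31.15
position: [0.4917, -0.2936, 0.0445]
ee_rot: [0.012, 1.0, -0.0, 0.001]
ft_force: [0.6, -0.3, -0.3]
grip_width: 0.597
grasp_force: 0.0
```

Emit:
carry_out(hand=0, grip_force=40, motion=[{"xyz": [0, 0, 0], "angular": [0, 0, 0]}, {"xyz": [0, 0, 0], "angular": [0, 0, 0]}, {"xyz": [0, 0, 0], "angular": [0, 0, 0]}, {"xyz": [0, 0, 0], "angular": [0, 0, 0]}, {"xyz": [0, 0, 0], "angular": [0, 0, 0]}, {"xyz": [0, 0, 0], "angular": [0, 0, 0]}, {"xyz": [0, 0, 0], "angular": [0, 0, 0]}])

```text
clock: 31.85
position: [0.491, -0.2939, 0.0439]
ee_rot: [0.012, 1.0, -0.0, 0.0]
ft_force: [-0.6, -0.4, 6.1]
grip_width: 0.167
grasp_force: 39.0
```

Emit:
carry_out(motion=[{"xyz": [0, 0, -0.02], "angular": [0, 0, 0]}, {"xyz": [0, 0, -0.04], "angular": [0, 0, 0]}, {"xyz": [0, 0, -0.08], "angular": [0, 0, 0]}, {"xyz": [0, 0, -0.08], "angular": [0, 0, 0]}, {"xyz": [0, 0, -0.08], "angular": [0, 0, 0]}])

```text
clock: 32.35
position: [0.491, -0.294, 0.1238]
ee_rot: [0.012, 1.0, -0.001, 0.0]
ft_force: [0.3, -0.9, -1.1]
grip_width: 0.166
grasp_force: 39.1
```

```bash
python3 -c "
from h import *
did(.1222,-.2138,.0115,6.4)
plan(.5868,.0150,.1032,185)"
```

```text
t 32.35 cmd [ 4.9050e-01 -2.9370e-01  1.2320e-01  1.7857e+02] meas [ 0.491  -0.294   0.1238] 178.6 grip 0.166 F [ 0.3 -0.9 -1.1]
MOVE [np.float64(-0.0885), np.float64(0.311), 0.02] ang z -6.43
```

Emit:
carry_out(motion=[{"xyz": [-0.0885, 0.311, 0], "angular": [0, 0, -6.4]}, {"xyz": [-0.0885, 0.311, 0], "angular": [0, 0, -6.4]}, {"xyz": [-0.0885, 0.311, 0], "angular": [0, 0, -6.4]}, {"xyz": [-0.0885, 0.311, 0], "angular": [0, 0, -6.4]}, {"xyz": [-0.0885, 0.311, 0], "angular": [0, 0, -6.4]}, {"xyz": [-0.0885, 0.311, 0], "angular": [0, 0, -6.4]}, {"xyz": [-0.0885, 0.311, 0], "angular": [0, 0, -6.4]}, {"xyz": [-0.0885, 0.311, 0], "angular": [0, 0, -6.4]}, {"xyz": [-0.0885, 0.311, 0.02], "angular": [0, 0, -6.4]}, {"xyz": [-0.0885, 0.311, 0.02], "angular": [0, 0, -6.4]}, {"xyz": [-0.0885, 0.311, 0.02], "angular": [0, 0, -6.4]}, {"xyz": [-0.0885, 0.311, 0.02], "angular": [0, 0, -6.4]}])

```text
clock: 33.55
position: [0.5869, 0.0145, 0.1036]
ee_rot: [-0.043, 0.999, -0.0, 0.0]
ft_force: [-0.2, 0.1, -0.2]
grip_width: 0.171
grasp_force: 39.2
```

Emit:
carry_out(motion=[{"xyz": [0, 0, 0], "angular": [0, 0, 0]}, {"xyz": [0, 0, 0], "angular": [0, 0, 0]}])

```text
clock: 33.75
position: [0.587, 0.0149, 0.1038]
ee_rot: [-0.043, 0.999, -0.0, 0.0]
ft_force: [-0.7, 0.0, -0.5]
grip_width: 0.169
grasp_force: 39.2
```

```bash
cat >> h.py <<'E'
def eyec(c,x,y):
    u,v=proj(c,(x,y,.036))[0].round().astype(int); im=c['img'].astype(int); r=12
    w=im[v-r:v+r+1,u-r:u+r+1]; red=(w[...,0]>1.35*w[...,1]+4)&(w[...,0]>60)
    n,l,st,ce=cv2.connectedComponentsWithStats((~red).astype(np.uint8)); i=l[r,r]
    print('eye',st[i],atz(c,ce[i][0]+u-r,ce[i][1]+v-r,.036).round(4))
E
python3 -c "
from h import *
did(-.0885,.311,.02,-6.4)
c=snap('wrist','w15'); eyec(c,.5868,.015)
eyec(load('w13'),.5933,-.0715)
plan(.5869,.0150,.0447,185)"
```

```text
eye [ 7  7 11 10 83] [0.5862 0.015  0.036 ]
eye [ 6  8 11 10 87] [ 0.5939 -0.0718  0.036 ]
t 33.8 cmd [5.8680e-01 1.5000e-02 1.0320e-01 1.8497e+02] meas [0.587  0.015  0.1037] 185.0 grip 0.167 F [-0.6  0.8 -0.6]
MOVE [np.float64(-0.0001), np.float64(0.0), 0.0585] ang z -0.03
```

Emit:
carry_out(motion=[{"xyz": [0.0002, 0, 0.01], "angular": [0, 0, 0]}, {"xyz": [0.0002, 0, 0.02], "angular": [0, 0, 0]}, {"xyz": [0.0002, 0, 0.026], "angular": [0, 0, 0]}, {"xyz": [0.0002, 0, 0.03], "angular": [0, 0, 0]}, {"xyz": [0.0002, 0, 0.034], "angular": [0, 0, 0]}, {"xyz": [0.0002, 0, 0.036], "angular": [0, 0, 0]}, {"xyz": [0.0002, 0, 0.036], "angular": [0, 0, 0]}])

```text
clock: 34.5
position: [0.5866, 0.0151, 0.0671]
ee_rot: [-0.044, 0.999, 0.0, -0.0]
ft_force: [-0.1, 0.4, -0.7]
grip_width: 0.169
grasp_force: 39.2
```

Emit:
carry_out(motion=[{"xyz": [0, 0, 0.006], "angular": [0, 0, 0]}, {"xyz": [0, 0, 0.012], "angular": [0, 0, 0]}, {"xyz": [0, 0, 0.018], "angular": [0, 0, 0]}, {"xyz": [0, 0, 0.021], "angular": [0, 0, 0]}, {"xyz": [0, 0, 0.022], "angular": [0, 0, 0]}, {"xyz": [0, 0, 0.0225], "angular": [0, 0, 0]}, {"xyz": [0, 0, 0.0225], "angular": [0, 0, 0]}])

```text
clock: 35.2
position: [0.5865, 0.015, 0.0458]
ee_rot: [-0.044, 0.999, -0.001, -0.0]
ft_force: [-6.4, -1.6, 13.8]
grip_width: 0.165
grasp_force: 40.6
```

Emit:
carry_out(hand=0.5, motion=[{"xyz": [0, 0, 0], "angular": [0, 0, 0]}, {"xyz": [0, 0, 0], "angular": [0, 0, 0]}, {"xyz": [0, 0, 0], "angular": [0, 0, 0]}])

```text
clock: 35.5
position: [0.5865, 0.0151, 0.0446]
ee_rot: [-0.044, 0.999, 0.0, -0.0]
ft_force: [-0.0, 0.9, 0.2]
grip_width: 0.498
grasp_force: 0.0
```

Emit:
carry_out(motion=[{"xyz": [0, 0, -0.02], "angular": [0, 0, 0]}, {"xyz": [0, 0, -0.05], "angular": [0, 0, 0]}, {"xyz": [0, 0, -0.09], "angular": [0, 0, 0]}, {"xyz": [0, 0, -0.09], "angular": [0, 0, 0]}, {"xyz": [0, 0, -0.09], "angular": [0, 0, 0]}])

```text
clock: 36.0
position: [0.587, 0.015, 0.1352]
ee_rot: [-0.044, 0.999, -0.0, 0.001]
ft_force: [-0.7, -0.3, -1.0]
grip_width: 0.5
grasp_force: 0.0
```

```bash
python3 -c "
from h import *
did(.0002,0,.036+.0225-.09,0)
c=snap('wrist','w16')
near(c,[.6206,.1038,.088],.024)
plan(.4355,-.2924,.0432,178.6)"
```

```text
fob [323, 177, 46, 84, 3090] False [0.6206 0.1038] 5.08 0.136
t 36.05 cmd [5.8660e-01 1.5000e-02 1.3470e-01 1.8497e+02] meas [0.5864 0.0148 0.1342] 185.0 grip 0.502 F [-0.1  0.3 -1.4]
MOVE [np.float64(0.1771), np.float64(-0.2931), 0.0915] ang z 6.37
```

Emit:
carry_out(hand=0.6, motion=[{"xyz": [0.1771, -0.2931, 0], "angular": [0, 0, 6.4]}, {"xyz": [0.1771, -0.2931, 0], "angular": [0, 0, 6.4]}, {"xyz": [0.1771, -0.2931, 0], "angular": [0, 0, 6.4]}, {"xyz": [0.1771, -0.2931, 0], "angular": [0, 0, 6.4]}, {"xyz": [0.1771, -0.2931, 0], "angular": [0, 0, 6.4]}, {"xyz": [0.1771, -0.2931, 0], "angular": [0, 0, 6.4]}, {"xyz": [0.1771, -0.2931, 0], "angular": [0, 0, 6.4]}, {"xyz": [0.1771, -0.2931, 0], "angular": [0, 0, 6.4]}, {"xyz": [0.1771, -0.2931, 0], "angular": [0, 0, 6.4]}, {"xyz": [0.1771, -0.2931, 0], "angular": [0, 0, 6.4]}, {"xyz": [0.1771, -0.2931, 0], "angular": [0, 0, 6.4]}, {"xyz": [0.1771, -0.2931, 0], "angular": [0, 0, 6.4]}])

```text
clock: 37.25
position: [0.4363, -0.2912, 0.1347]
ee_rot: [0.011, 1.0, 0.0, 0.0]
ft_force: [0.3, 0.5, -0.1]
grip_width: 0.6
grasp_force: 0.0
```

Emit:
carry_out(motion=[{"xyz": [0, 0, 0.03], "angular": [0, 0, 0]}, {"xyz": [0, 0, 0.06], "angular": [0, 0, 0]}, {"xyz": [0, 0, 0.08], "angular": [0, 0, 0]}, {"xyz": [0, 0, 0.0915], "angular": [0, 0, 0]}, {"xyz": [0, 0, 0.0915], "angular": [0, 0, 0]}, {"xyz": [0, 0, 0.0915], "angular": [0, 0, 0]}, {"xyz": [0, 0, 0.0915], "angular": [0, 0, 0]}])

```text
clock: 37.95
position: [0.4365, -0.2926, 0.0445]
ee_rot: [0.012, 1.0, -0.001, 0.001]
ft_force: [0.6, 0.3, -0.6]
grip_width: 0.6
grasp_force: 0.0
```

Emit:
carry_out(hand=0, grip_force=40, motion=[{"xyz": [0, 0, 0], "angular": [0, 0, 0]}, {"xyz": [0, 0, 0], "angular": [0, 0, 0]}, {"xyz": [0, 0, 0], "angular": [0, 0, 0]}, {"xyz": [0, 0, 0], "angular": [0, 0, 0]}, {"xyz": [0, 0, 0], "angular": [0, 0, 0]}, {"xyz": [0, 0, 0], "angular": [0, 0, 0]}, {"xyz": [0, 0, 0], "angular": [0, 0, 0]}])

```text
clock: 38.65
position: [0.436, -0.2926, 0.0439]
ee_rot: [0.012, 1.0, -0.0, 0.0]
ft_force: [-2.0, -0.4, 5.2]
grip_width: 0.171
grasp_force: 39.0
```

Emit:
carry_out(motion=[{"xyz": [0, 0, -0.02], "angular": [0, 0, 0]}, {"xyz": [0, 0, -0.04], "angular": [0, 0, 0]}, {"xyz": [0, 0, -0.08], "angular": [0, 0, 0]}, {"xyz": [0, 0, -0.1], "angular": [0, 0, 0]}, {"xyz": [0, 0, -0.1], "angular": [0, 0, 0]}])

```text
clock: 39.15
position: [0.4371, -0.293, 0.146]
ee_rot: [0.012, 1.0, -0.002, 0.002]
ft_force: [0.4, -0.0, -0.2]
grip_width: 0.169
grasp_force: 39.1
```

```bash
python3 -c "
from h import *
did(.1771,-.2931,-.0085,6.4)
plan(.5799,.1000,.1032,185)"
```

```text
t 39.15 cmd [ 4.3550e-01 -2.9240e-01  1.4320e-01  1.7857e+02] meas [ 0.4371 -0.293   0.146 ] 178.6 grip 0.169 F [ 0.4 -0.  -0.2]
MOVE [np.float64(-0.1345), np.float64(0.3959), 0.04] ang z -6.43
```

Emit:
carry_out(motion=[{"xyz": [-0.1345, 0.396, 0], "angular": [0, 0, -6.4]}, {"xyz": [-0.1345, 0.396, 0], "angular": [0, 0, -6.4]}, {"xyz": [-0.1345, 0.396, 0], "angular": [0, 0, -6.4]}, {"xyz": [-0.1345, 0.396, 0], "angular": [0, 0, -6.4]}, {"xyz": [-0.1345, 0.396, 0], "angular": [0, 0, -6.4]}, {"xyz": [-0.1345, 0.396, 0], "angular": [0, 0, -6.4]}, {"xyz": [-0.1345, 0.396, 0], "angular": [0, 0, -6.4]}, {"xyz": [-0.1345, 0.396, 0], "angular": [0, 0, -6.4]}, {"xyz": [-0.1345, 0.396, 0], "angular": [0, 0, -6.4]}, {"xyz": [-0.1345, 0.396, 0], "angular": [0, 0, -6.4]}, {"xyz": [-0.1345, 0.396, 0], "angular": [0, 0, -6.4]}, {"xyz": [-0.1345, 0.396, 0], "angular": [0, 0, -6.4]}])

```text
clock: 40.35
position: [0.5796, 0.0985, 0.1426]
ee_rot: [-0.043, 0.999, -0.001, -0.0]
ft_force: [-0.3, 0.6, -0.9]
grip_width: 0.171
grasp_force: 39.2
```

Emit:
carry_out(motion=[{"xyz": [0, 0, 0.02], "angular": [0, 0, 0]}, {"xyz": [0, 0, 0.04], "angular": [0, 0, 0]}, {"xyz": [0, 0, 0.04], "angular": [0, 0, 0]}, {"xyz": [0, 0, 0.04], "angular": [0, 0, 0]}, {"xyz": [0, 0, 0.04], "angular": [0, 0, 0]}])

```text
clock: 40.85
position: [0.5804, 0.0999, 0.1044]
ee_rot: [-0.043, 0.999, -0.0, 0.001]
ft_force: [0.9, -0.5, 0.5]
grip_width: 0.165
grasp_force: 39.2
```

```bash
python3 -c "
from h import *
did(-.1345,.396,.04,-6.4)
c=snap('wrist','w17'); eyec(c,.5799,.1)
plan(.5799,.1000,.0447,185)"
```

```text
eye [ 7  7 11 10 86] [0.5797 0.1003 0.036 ]
t 40.9 cmd [5.7990e-01 1.0010e-01 1.0320e-01 1.8497e+02] meas [0.5804 0.1    0.1044] 185.0 grip 0.165 F [ 0.2  0.1 -0. ]
MOVE [np.float64(-0.0), np.float64(-0.0001), 0.0585] ang z -0.03
```

Emit:
carry_out(motion=[{"xyz": [0.0002, 0, 0.01], "angular": [0, 0, 0]}, {"xyz": [0.0002, 0, 0.02], "angular": [0, 0, 0]}, {"xyz": [0.0002, 0, 0.026], "angular": [0, 0, 0]}, {"xyz": [0.0002, 0, 0.03], "angular": [0, 0, 0]}, {"xyz": [0.0002, 0, 0.034], "angular": [0, 0, 0]}, {"xyz": [0.0002, 0, 0.036], "angular": [0, 0, 0]}, {"xyz": [0.0002, 0, 0.036], "angular": [0, 0, 0]}])

```text
clock: 41.6
position: [0.5796, 0.1003, 0.0671]
ee_rot: [-0.044, 0.999, 0.0, -0.0]
ft_force: [-0.2, 0.3, -0.7]
grip_width: 0.167
grasp_force: 39.2
```

Emit:
carry_out(motion=[{"xyz": [0, 0, 0.006], "angular": [0, 0, 0]}, {"xyz": [0, 0, 0.012], "angular": [0, 0, 0]}, {"xyz": [0, 0, 0.018], "angular": [0, 0, 0]}, {"xyz": [0, 0, 0.021], "angular": [0, 0, 0]}, {"xyz": [0, 0, 0.022], "angular": [0, 0, 0]}, {"xyz": [0, 0, 0.0225], "angular": [0, 0, 0]}, {"xyz": [0, 0, 0.0225], "angular": [0, 0, 0]}])

```text
clock: 42.3
position: [0.5796, 0.1002, 0.0458]
ee_rot: [-0.044, 0.999, -0.001, -0.0]
ft_force: [-6.0, -2.7, 13.5]
grip_width: 0.169
grasp_force: 40.6
```

Emit:
carry_out(hand=0.5, motion=[{"xyz": [0, 0, 0], "angular": [0, 0, 0]}, {"xyz": [0, 0, 0], "angular": [0, 0, 0]}, {"xyz": [0, 0, 0], "angular": [0, 0, 0]}])

```text
clock: 42.6
position: [0.5796, 0.1002, 0.0446]
ee_rot: [-0.044, 0.999, -0.0, -0.0]
ft_force: [-0.0, -0.5, 1.0]
grip_width: 0.498
grasp_force: 0.0
```

Emit:
carry_out(motion=[{"xyz": [0, 0, -0.02], "angular": [0, 0, 0]}, {"xyz": [0, 0, -0.05], "angular": [0, 0, 0]}, {"xyz": [0, 0, -0.09], "angular": [0, 0, 0]}, {"xyz": [0, 0, -0.12], "angular": [0, 0, 0]}, {"xyz": [0, 0, -0.12], "angular": [0, 0, 0]}, {"xyz": [0, 0, -0.12], "angular": [0, 0, 0]}])

```text
clock: 43.2
position: [0.5798, 0.1001, 0.1649]
ee_rot: [-0.044, 0.999, -0.0, 0.0]
ft_force: [0.8, 0.1, -0.3]
grip_width: 0.5
grasp_force: 0.0
```

```bash
python3 -c "
from h import *
did(.0002,0,.036+.0225-.12,0)
c=snap('wrist','w18');s=snap('side','side18')
a=cv2.imread('pics/w18.png')[60:360,150:512];b=cv2.imread('pics/side18.png')[140:340,150:400]
cv2.imwrite('pics/m18.png',np.hstack([a,cv2.resize(b,(375,300),interpolation=cv2.INTER_CUBIC)]))
plan(.491,.3148,.1652,198.27)"
```

```text
t 43.3 cmd [5.7970e-01 1.0010e-01 1.6470e-01 1.8497e+02] meas [0.5791 0.0999 0.1636] 185.0 grip 0.499 F [-0.2  0.3 -0.2]
MOVE [np.float64(0.0697), np.float64(0.2216), -0.0005] ang z -13.3
```

View pics/m18.png

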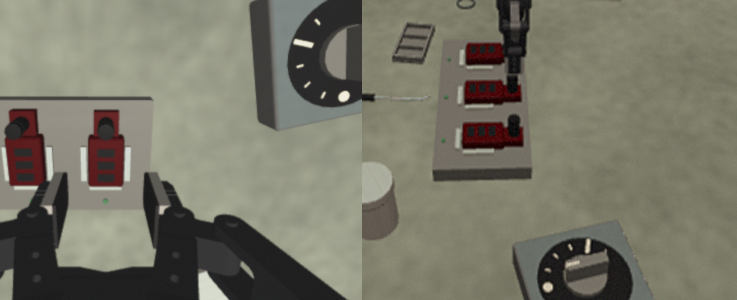

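Emit:
carry_out(hand=0.5, motion=[{"xyz": [0.0697, 0.2216, 0], "angular": [0, 0, -13.3]}, {"xyz": [0.0697, 0.2216, 0], "angular": [0, 0, -13.3]}, {"xyz": [0.0697, 0.2216, 0], "angular": [0, 0, -13.3]}, {"xyz": [0.0697, 0.2216, 0], "angular": [0, 0, -13.3]}, {"xyz": [0.0697, 0.2216, 0], "angular": [0, 0, -13.3]}, {"xyz": [0.0697, 0.2216, 0], "angular": [0, 0, -13.3]}, {"xyz": [0.0697, 0.2216, 0], "angular": [0, 0, -13.3]}, {"xyz": [0.0697, 0.2216, 0], "angular": [0, 0, -13.3]}, {"xyz": [0.0697, 0.2216, 0], "angular": [0, 0, -13.3]}])

```text
clock: 44.2
position: [0.4917, 0.3134, 0.1642]
ee_rot: [-0.158, 0.987, -0.0, -0.0]
ft_force: [-0.4, 0.6, 0.6]
grip_width: 0.502
grasp_force: 0.0
```

Emit:
carry_out(motion=[{"xyz": [0, 0, 0.04], "angular": [0, 0, 0]}, {"xyz": [0, 0, 0.07], "angular": [0, 0, 0]}, {"xyz": [0, 0, 0.095], "angular": [0, 0, 0]}, {"xyz": [0, 0, 0.1085], "angular": [0, 0, 0]}, {"xyz": [0, 0, 0.1085], "angular": [0, 0, 0]}, {"xyz": [0, 0, 0.1085], "angular": [0, 0, 0]}])

```text
clock: 44.8
position: [0.4914, 0.3151, 0.0572]
ee_rot: [-0.159, 0.987, 0.0, 0.0]
ft_force: [0.4, -0.4, -0.1]
grip_width: 0.498
grasp_force: 0.0
```

Emit:
carry_out(hand=0, grip_force=30, motion=[{"xyz": [0, 0, 0], "angular": [0, 0, 0]}, {"xyz": [0, 0, 0], "angular": [0, 0, 0]}, {"xyz": [0, 0, 0], "angular": [0, 0, 0]}, {"xyz": [0, 0, 0], "angular": [0, 0, 0]}, {"xyz": [0, 0, 0], "angular": [0, 0, 0]}, {"xyz": [0, 0, 0], "angular": [0, 0, 0]}])

```text
clock: 45.4
position: [0.4914, 0.3156, 0.0575]
ee_rot: [-0.159, 0.987, 0.0, 0.001]
ft_force: [-0.7, -0.6, 7.2]
grip_width: 0.134
grasp_force: 33.3
```

Emit:
carry_out(motion=[{"xyz": [0, 0, 0], "angular": [0, 0, 7]}, {"xyz": [0, 0, 0], "angular": [0, 0, 14]}, {"xyz": [0, 0, 0], "angular": [0, 0, 21]}, {"xyz": [0, 0, 0], "angular": [0, 0, 28]}, {"xyz": [0, 0, 0], "angular": [0, 0, 35]}, {"xyz": [0, 0, 0], "angular": [0, 0, 42]}, {"xyz": [0, 0, 0], "angular": [0, 0, 49]}, {"xyz": [0, 0, 0], "angular": [0, 0, 56]}, {"xyz": [0, 0, 0], "angular": [0, 0, 60]}, {"xyz": [0, 0, 0], "angular": [0, 0, 60]}])

```text
clock: 46.4
position: [0.491, 0.3138, 0.0574]
ee_rot: [0.357, 0.934, -0.001, 0.001]
ft_force: [-4.4, -7.8, 13.1]
grip_width: 0.131
grasp_force: 34.1
```

Emit:
carry_out(motion=[{"xyz": [0, 0, 0], "angular": [0, 0, 7]}, {"xyz": [0, 0, 0], "angular": [0, 0, 14]}, {"xyz": [0, 0, 0], "angular": [0, 0, 21]}, {"xyz": [0, 0, 0], "angular": [0, 0, 28]}, {"xyz": [0, 0, 0], "angular": [0, 0, 35]}, {"xyz": [0, 0, 0], "angular": [0, 0, 42]}, {"xyz": [0, 0, 0], "angular": [0, 0, 49]}, {"xyz": [0, 0, 0], "angular": [0, 0, 53]}, {"xyz": [0, 0, 0], "angular": [0, 0, 54.6]}, {"xyz": [0, 0, 0], "angular": [0, 0, 54.6]}, {"xyz": [0, 0, 0], "angular": [0, 0, 54.6]}])

```text
clock: 47.5
position: [0.4896, 0.3133, 0.0574]
ee_rot: [0.745, 0.667, -0.002, 0.001]
ft_force: [-12.5, -11.6, 19.7]
grip_width: 0.132
grasp_force: 35.1
```

Emit:
carry_out(hand=0.4, motion=[{"xyz": [0, 0, 0], "angular": [0, 0, 0]}, {"xyz": [0, 0, 0], "angular": [0, 0, 0]}, {"xyz": [0, 0, 0], "angular": [0, 0, 0]}])

```text
clock: 47.8
position: [0.491, 0.3151, 0.0564]
ee_rot: [0.745, 0.667, 0.0, 0.0]
ft_force: [-0.7, -0.4, -0.6]
grip_width: 0.401
grasp_force: 0.0
```

Emit:
carry_out(motion=[{"xyz": [0, 0, -0.03], "angular": [0, 0, 0]}, {"xyz": [0, 0, -0.07], "angular": [0, 0, 0]}, {"xyz": [0, 0, -0.11], "angular": [0, 0, 0]}, {"xyz": [0, 0, -0.13], "angular": [0, 0, 0]}, {"xyz": [0, 0, -0.13], "angular": [0, 0, 0]}])

```text
clock: 48.3
position: [0.4922, 0.3162, 0.1897]
ee_rot: [0.745, 0.667, 0.003, 0.001]
ft_force: [0.7, -0.4, 0.1]
grip_width: 0.4
grasp_force: 0.0
```

```bash
python3 -c "
from h import *
c=snap('wrist','w19');s=snap('side','side19')
a=cv2.imread('pics/w19.png')[100:300,150:350];b=cv2.imread('pics/side19.png')[95:270,180:355]
f=lambda i:cv2.resize(i,(400,400),interpolation=cv2.INTER_CUBIC)
cv2.imwrite('pics/m19.png',np.hstack([f(a),f(b)]));print(get_obs()['clock'])"
```

```text
48.4
```

View pics/m19.png

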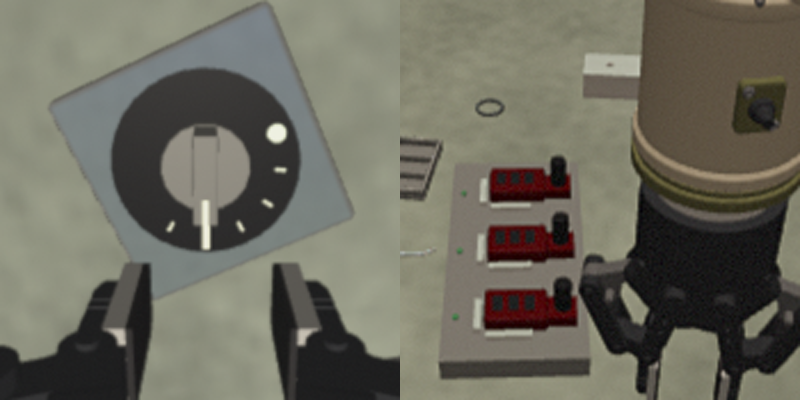

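The pointer line meets the long bar at (206,225) in the left panel. In the right panel all three fobs are seated, with upright pins fully home. I'm handing in.

```bash
python3 -c "
from workcell import *
print(hand_in())"
```

```text
the job is handed in; nothing more can be done
None
```

The job is handed in: I turned the dial to off, seated and pinned all three fobs, then turned the dial to the long bar, finishing at about 48 s; `hand_in()` returned no verdict.

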